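Free the board behind the bottles

TASK

Two bottles stand in the way of the circuit board in the test jig: first clear both into the grey tray, standing upright. Then swing the orange tab aside as far as it goes, lift the board out of its frame and lay it flat in the red tray, leaving the tab open. Last, put each bottle back upright on the middle of the pad of its own colour; set everything down, do not drop or tip anything.

Things in the scene. Friction and masses are not known exactly. Their poses are not given: they have to be found in the camera images.
- bottle_blue: Blue bottle with a white round cap, standing upright, 0.18 kg: body 44 mm diameter to 72 mm height, sloping shoulder to 85 mm, cap 28 mm diameter from 85 mm to 110 mm (the place to grip from above). Origin: centre of its underside, z up its axis. At the start it stands on the pad of its own colour.
- bottle_yellow: Yellow bottle with a white round cap, standing upright, 0.18 kg: body 44 mm diameter to 72 mm height, sloping shoulder to 85 mm, cap 28 mm diameter from 85 mm to 110 mm (the place to grip from above). Origin: centre of its underside, z up its axis. At the start it stands on the pad of its own colour.
- pad_blue: Blue round pad, 56 mm diameter, 3 mm thick, fixed on the silver base plate of the test jig in front of the board. Origin: centre of its underside, which is 12 mm above the bench; its upper face is 3 mm above the origin. The two pads lie 84 mm apart.
- pad_yellow: Yellow round pad, 56 mm diameter, 3 mm thick, fixed on the silver base plate of the test jig in front of the board. Origin: centre of its underside, which is 12 mm above the bench; its upper face is 3 mm above the origin. The two pads lie 84 mm apart.
- board: Green board, 0.16 kg, 70 (x) by 100 (y) by 4 mm, with a black finned heat sink, the grip: 36 (x) by 24 (y) mm, centred at own (-10, 0) mm, top 34.8 mm above the underside (other parts: 10 mm). Origin: centre of underside; x points from the bottles to the tab. Starts in a black frame 6 mm high on the jig, underside 12 mm above the bench, 1.5 mm play all round, far edge under the tab.
- red_tray: Red open tray, fixed, 200 mm (own x) by 160 mm (own y) outside, walls 4 mm thick and 30 mm high, floor 4 mm thick. Origin: centre of its underside on the bench. Stands on one side of the jig, the grey tray on the other; which is left and which is right varies.
- grey_tray: Grey open tray, fixed, of the same size as the red one: 200 mm (own x) by 160 mm (own y) outside, walls 4 mm thick and 30 mm high, floor 4 mm thick. Origin: centre of its underside on the bench.
- tab (a joint): Angle (rad) of the flat orange swing tab that holds the board down, turning about an upright axis at the middle of the frame's far side. 0: its nose points at the board and covers 9 mm of its edge; starts at 0 to 0.3. Grows counter-clockwise seen from above, up to a stop at 1.65; from 1.35 the board is free. Light friction (0.03 N m); stays where it is left.
- tab_pin (a point): Top of the orange upright round pin on the tab's outer arm, the place to grip or push: 12 mm diameter, 34 mm tall, its top 59.5 mm above the bench, its foot on the arm 25.5 mm above the bench. The tab's turning axis lies 42 mm from the pin, in the direction of this point's own -x; at tab angle 0 that x is the board's x axis.
Not all that is in view belongs to the job. What is shaped like the bottle_yellow but black is not meant. Of the things that look like the board, the smaller one is meant.

How it is judged (in metres and radians):
On the way, in this order (a step that is already met when the one before it is completed fails the run):
1. both bottles stand upright and released in the grey tray, the board still in its frame (x of bottle_blue in the frame of grey_tray between -0.09 and 0.09 m and y of bottle_blue in the frame of grey_tray between -0.07 and 0.07 m and z of each of bottle_blue, bottle_yellow in the frame of grey_tray below 0.01 m and angle between each of bottle_blue, bottle_yellow's own z axis and vertical below 0.12 rad and contact force between the fingers and bottle_blue below 0.1 N and linear speed of each of bottle_blue, bottle_yellow below 0.03 m/s and angular speed of each of bottle_blue, bottle_yellow below 0.3 rad/s and x of bottle_yellow in the frame of grey_tray between -0.09 and 0.09 m and y of bottle_yellow in the frame of grey_tray between -0.07 and 0.07 m and contact force between the fingers and bottle_yellow below 0.1 N and distance of board from where it was at the start of the episode below 0.01 m), for 0.2 s.
2. the orange tab is swung aside (value of joint tab above 1.35 rad), for 0.2 s.
3. the board lies flat and released in the red tray, the bottles still in the grey tray (x of board in the frame of red_tray between -0.07 and 0.07 m and y of board in the frame of red_tray between -0.05 and 0.05 m and z of board in the frame of red_tray below 0.01 m and angle between board's own z axis and vertical below 0.08 rad and contact force between the fingers and board below 0.1 N and linear speed of board below 0.03 m/s and angular speed of board below 0.3 rad/s and x of bottle_blue in the frame of grey_tray between -0.09 and 0.09 m and y of bottle_blue in the frame of grey_tray between -0.07 and 0.07 m and z of each of bottle_blue, bottle_yellow in the frame of grey_tray below 0.01 m and x of bottle_yellow in the frame of grey_tray between -0.09 and 0.09 m and y of bottle_yellow in the frame of grey_tray between -0.07 and 0.07 m), for 0.2 s.
At the end, for the whole second after the job is handed in: The board lies flat on the floor of the red tray (tilt under 0.08 rad), the tab is open (over 1.35 rad), and each bottle stands upright (tilt under 0.1 rad) on the pad of its own colour, its middle within 12 mm of the pad's; all released and at rest (x of board in the frame of red_tray between -0.07 and 0.07 m and y of board in the frame of red_tray between -0.05 and 0.05 m and z of board in the frame of red_tray below 0.01 m and angle between board's own z axis and vertical below 0.08 rad and contact force between the fingers and board below 0.1 N and linear speed of each of board, bottle_blue, bottle_yellow below 0.03 m/s and angular speed of each of board, bottle_blue, bottle_yellow below 0.3 rad/s and value of joint tab above 1.35 rad and horizontal distance between bottle_blue and pad_blue below 0.012 m and z of bottle_blue in the frame of pad_blue below 0.008 m and angle between each of bottle_blue, bottle_yellow's own z axis and vertical below 0.1 rad and contact force between the fingers and bottle_blue below 0.1 N and horizontal distance between bottle_yellow and pad_yellow below 0.012 m and z of bottle_yellow in the frame of pad_yellow below 0.008 m and contact force between the fingers and bottle_yellow below 0.1 N); the robot touches nothing.
It fails at once if a bottle is tipped by more than 0.6 rad (34 degrees) (angle between any of bottle_blue, bottle_yellow's own z axis and vertical above 0.6 rad).
It fails at once if a bottle or the board is dropped: faster than 0.7 m/s (a fall of 25 mm) with no finger on it ((linear speed of bottle_blue above 0.7 m/s and contact force between the fingers and bottle_blue below 0.05 N) or (linear speed of bottle_yellow above 0.7 m/s and contact force between the fingers and bottle_yellow below 0.05 N) or (linear speed of board above 0.7 m/s and contact force between the fingers and board below 0.05 N)).
It also fails if it takes over 136 s, if anything falls off the work surface, if the arm or the gripper's body presses on something with over 40 N, if the wrist force passes 120 N, or if a joint passes its speed limit or range.

ROBOT

A 7-joint arm with a two-finger parallel gripper is mounted at the origin on the work surface. World frame = base frame: x ahead of the robot, y to its left, z up, the work surface at z = 0. Lengths are in m, angles in degrees, forces in N, time in s.
With the tool pointing down it reaches from about 0.425 to 0.875 m from the base axis. Payload 4.7 kg.
Tool frame: the origin (TCP) lies at the very end of the fingers, on their centre line; the grasp point (between the pads) lies 19 mm behind it; z points along the fingers, y is the direction in which the jaws open and shut (so a half turn about z gives the same grasp; the last joint's range is limited). The gripper opens to 87 mm and grips with 3 to 60 N. Pads are 19 mm wide; open, the fingers measure 117 mm over their backs; the gripper's body (75 mm by 190 mm) begins 51 mm behind the grasp point.
Start: joints at [69.448, 18.392, -4.016, 83.108, 1.295, 78.541, -3.26], TCP at [0.237, -0.605, 0.223] pointing down, gripper open.
Joint ranges: [-163.93, 163.93], [-17.29, 119.83], [-79.2, 71.16], [3.27, 140.29], [-89.18, 269.18], [5.43, 117.66], [-154.24, 154.24]. Speed limits (degrees/s): [147.25, 147.25, 180, 180, 180, 180, 180].

INTERFACE

Orientations are given as [roll, pitch, yaw] about the fixed x, y, z axes, in that order (R = Rz(yaw) Ry(pitch) Rx(roll)).
In Python, from cell import sensors, imaging, ticket gives the robot as it stands.
- The arm moves only by the tool carry_out, never from a script. Its argument "plan" is a list of rows, each an object of numbers: "fingers": the closure, from -1 (fully open) to 1 (shut); "dx", "dy", "dz": the shift along the tool's x, y, z normalised to -1 to 1, where 1 is 0.03 m; "rx", "ry", "rz": the turn, a rotation vector about the tool's x, y, z normalised to -1 to 1, where 1 is 10 degrees. A call has 1 to 12 rows; each row shifts and turns the commanded pose from where the row before left it, along the tool's axes as they then stand; what a row does not reach is not made up. A row lasts 1/8 s, in which the tool goes at most 62.5 mm and 10.7 degrees, less where a joint would pass 70% of its speed; a pose out of reach is approached as far as the arm can. A call with a number of a shift or a turn outside -1 to 1 is refused whole. A call with a gripper value outside its range is refused whole. The fingers move at their own pace and stop on an object; "force" is the grip in N (left out, the last holds). Time passes only in rows, so rows that do not move let the fingers close. It gives the time, the measured TCP pose, the force and the opening at its end, in the units of the state.
- sensors.get_obs(): the state, without advancing time (a new reading comes with each control period).
- imaging.read_camera(name): name is "scene" or "top" or "wrist"; returns a dict with "color" (420x560x3 uint8, red, green, blue), "mtx" (3x3 intrinsics, pixels), "extrinsics" (4x4, takes a point from world to camera coordinates); the wrist camera has in their place "tool_from_camera" (4x4, takes a point from camera to tool coordinates, whose origin is the TCP and whose axes are the flange's). Camera axes: x right, y down, z forward; pixel columns grow to the right and rows downward; lengths in m; the calibration is good to about 2 mm. A picture is of the moment at which its call begins: read the wrist's pose just before it. There is no depth.
- ticket.sign_off(): hands the job in, once; it reports no verdict.
The state is a dict: "time_s": time; "qpos": joint angles; "joint_velocities": joint speeds; "effort": joint torques, N m; "tool_pos": TCP position; "tool_rot": TCP orientation; "force": force on the tool from outside, world axes, zero at the start; "wrist_torque": the same for the moment, N m; "grip_width": finger opening in m.
Only numpy, scipy, OpenCV 4.12 (cv2) and the standard library are available. Lean on these libraries where they do the work, as an engineer would, in place of code of your own. Each camera call takes 0.05 s, during which the arm holds its last target.

## Working session

There is one attempt and no reset: what is moved stays moved. The work goes in short steps, Python scripts to look and compute and a tool call to move; the robot and the scene stay as the last step left them, time stands still between calls to the robot, and variables do not carry over. Pictures are saved under pics/ and viewed, and the job is handed in when it is done.

Besides the shell and the picture viewer there is one more tool, called after "Emit:" as name([rows], argument=value, ...), one row to a line, values as JSON. carry_out: Moves the arm, as the interface text tells. Scaled input: -1 to 1 covers 0.03 m each way for a shift and 10 degrees each way for a turn. Its arguments: {"type":"object","properties":{"plan":{"type":"array"},"force":{"type":"number"}},"required":["plan"]}

```bash
ls; mkdir -p pics
python3 - <<'E'
from cell import sensors, imaging
import cv2, numpy as np
print(sensors.get_obs())
for n in ["scene","top","wrist"]:
    d=imaging.read_camera(n)
    cv2.imwrite(f"pics/{n}0.png",d["color"][:,:,::-1])
    print(n,d["mtx"].tolist(),np.round(d.get("extrinsics",d.get("tool_from_camera")),4).tolist())
E
```

```text
pics
{'time_s': 0.0, 'qpos': array([69.4487465 , 18.43953182, -4.01471731, 83.17486798,  1.29432938,
       78.53858795, -3.25872595]), 'joint_velocities': array([-0.05630347, -0.08446272,  0.046881  ,  0.02356563,  0.07520318,
       -0.09166011, -0.12990619]), 'effort': array([-2.42066799e-04, -4.91288888e+01, -4.04183641e-01, -3.12529814e+01,
       -6.39472157e-02,  4.35701001e-02,  1.78564374e-04]), 'tool_pos': array([ 0.23649003, -0.60487202,  0.22145632]), 'tool_rot': array([-1.79892211e+02,  5.22894346e-03,  2.13613749e+01]), 'force': array([-0.64782803,  0.42361834,  0.59247573]), 'wrist_torque': array([ 0.01724587, -0.04790164,  0.0015773 ]), 'grip_width': 0.0872198878690383}
scene [[430.2744291034895, 0.0, 276.9981173140879], [0.0, 430.2744291034895, 204.58500253979705], [0.0, 0.0, 1.0]] [[-0.8207, 0.5713, 0.0063, 0.4097], [0.4525, 0.6568, -0.6032, -0.1528], [-0.3487, -0.4922, -0.7976, 1.0581], [0.0, 0.0, 0.0, 1.0]]
top [[457.50849355893405, 0.0, 279.7908869189716], [0.0, 457.50849355893405, 208.29551798439704], [0.0, 0.0, 1.0]] [[-0.0183, -0.9996, -0.0195, 0.0024], [-0.9871, 0.0212, -0.1586, 0.509], [0.1589, 0.0163, -0.9872, 0.9588], [0.0, 0.0, 0.0, 1.0]]
wrist [[308.272032990235, 0.0, 277.76965617880467], [0.0, 308.272032990235, 213.09419755989668], [0.0, 0.0, 1.0]] [[0.0016, -0.9642, -0.2653, 0.0736], [1.0, 0.0017, -0.0004, -0.0009], [0.0008, -0.2653, 0.9642, -0.1612], [0.0, 0.0, 0.0, 1.0]]
```

View pics/top0.png

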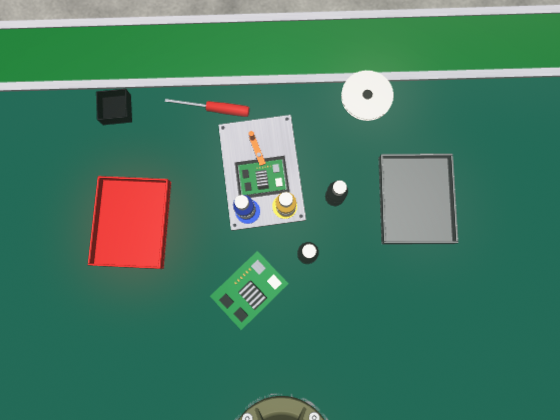

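View pics/scene0.png

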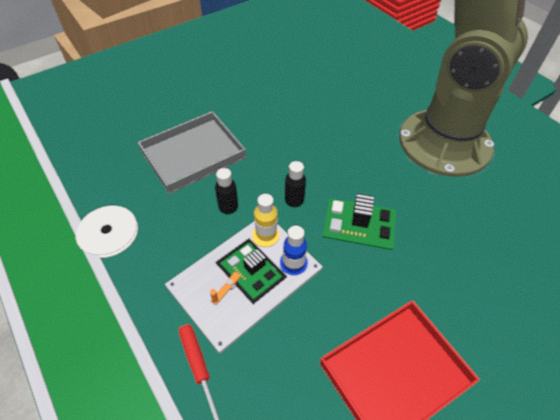

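View pics/wrist0.png

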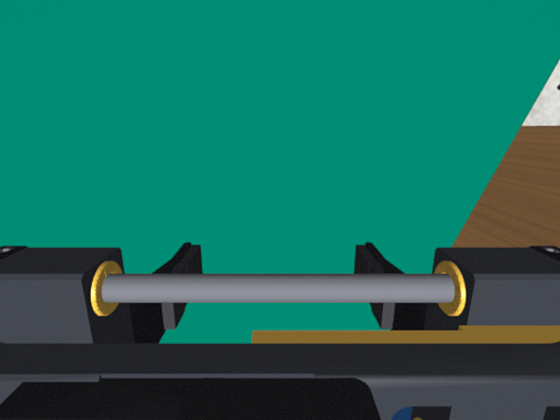

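The candidates for the bottles in the top view are blue (245,207), yellow (286,203), and two black lookalikes at (339,190) and (309,252). The board in the jig at (262,178) is the smaller one. The larger green board lies loose at (250,290). Red tray is on the left (130,222) and grey on the right (418,198). I'll check with a close crop.

```bash
cat > h.py <<'E'
import numpy as np, cv2
from cell import sensors, imaging
def ray2z(d,uv,z):
    K=d["mtx"];T=d["extrinsics"];R=T[:3,:3];t=T[:3,3]
    uv=np.atleast_2d(np.array(uv,float))
    r=(np.linalg.inv(K)@np.c_[uv,np.ones(len(uv))].T)
    c=-R.T@t; w=R.T@r
    z=np.broadcast_to(z,len(uv))
    s=(z-c[2])/w[2]
    return (c[:,None]+w*s).T
def proj(d,P):
    P=np.atleast_2d(P); q=(d["extrinsics"][:3,:3]@P.T).T+d["extrinsics"][:3,3]
    p=(d["mtx"]@q.T).T
    return p[:,:2]/p[:,2:]
def wristcam(d,o=None):
    from scipy.spatial.transform import Rotation as Ro
    o=o or sensors.get_obs()
    T=np.eye(4);T[:3,:3]=Ro.from_euler('xyz',o["tool_rot"],degrees=True).as_matrix();T[:3,3]=o["tool_pos"]
    d["extrinsics"]=np.linalg.inv(T@d["tool_from_camera"]);return d
def look(n):
    o=sensors.get_obs(); d=imaging.read_camera(n)
    return wristcam(d,o) if n=="wrist" else d
def crop(d,u,v,w,h,s,f):
    im=d["color"][v:v+h,u:u+w,::-1]
    cv2.imwrite(f,cv2.resize(im,None,fx=s,fy=s,interpolation=cv2.INTER_CUBIC))
E
python3 - <<'E'
from h import *
d=look("top"); crop(d,200,105,130,130,4.5,"pics/c1.png")
d=look("scene"); crop(d,160,180,170,170,3.5,"pics/c2.png")
E
```

```text
(no output)
```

View pics/c1.png

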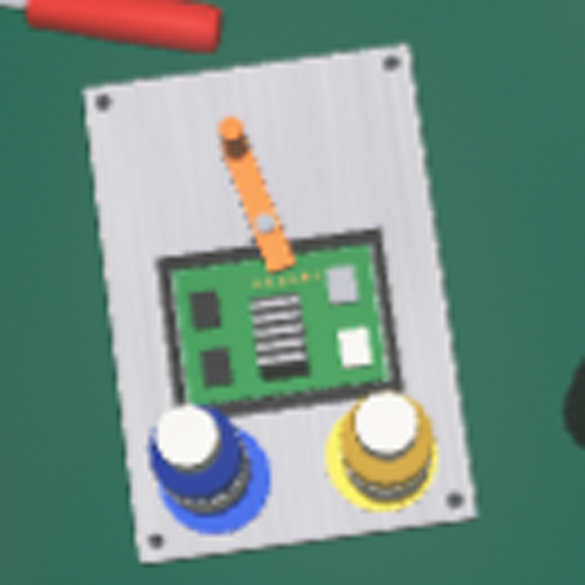

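View pics/c2.png

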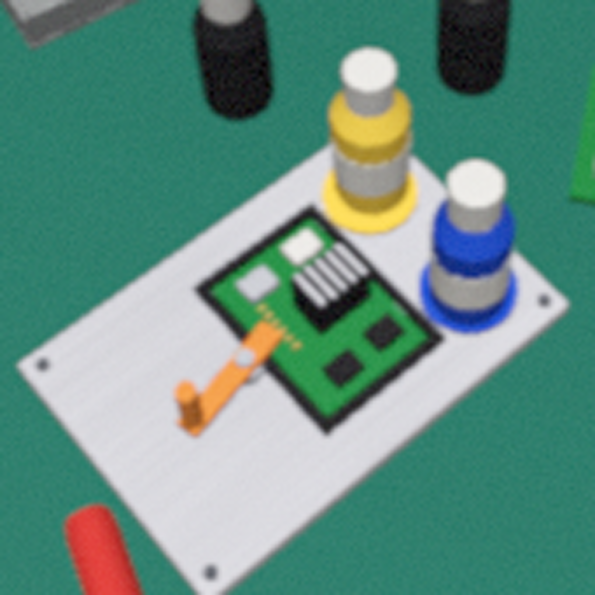

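The crop confirms my choice. The plate in the jig carries the small board with its fins, the orange tab (pin at about (252,135) in the full picture, tab angle slightly above 0), and the blue and yellow bottles on their own pads. Next I'll measure positions.

```bash
cat >> h.py <<'E'
def blobs(d,cond,box=None,minA=15):
    c=d["color"].astype(int);r,g,b=c[...,0],c[...,1],c[...,2]
    m=cond(r,g,b).astype(np.uint8)
    if box is not None:
        k=np.zeros_like(m);u0,v0,u1,v1=box;k[v0:v1,u0:u1]=1;m=m*k
    n,l,s,ce=cv2.connectedComponentsWithStats(m)
    return [(ce[i],s[i]) for i in range(1,n) if s[i,4]>=minA],l
white=lambda r,g,b:(r>215)&(g>215)&(b>205)
E
python3 - <<'E'
from h import *
t=look("top");s=look("scene")
np.set_printoptions(precision=4,suppress=True)
print("top white",[(np.round(c,1),st[4]) for c,st in blobs(t,white,(225,180,305,225))[0]])
print("scene white",[(np.round(c,1),st[4]) for c,st in blobs(s,white,(250,180,320,250))[0]])
# trays: color masks
red=lambda r,g,b:(r>120)&(g<60)&(b<60)
gry=lambda r,g,b:(abs(r-g)<14)&(abs(b-g)<14)&(g<150)&(g>40)
for nm,f,box in(("red",red,(80,160,185,280)),("gry",gry,(370,145,470,255))):
    bl,l=blobs(t,f,box,300)
    for c,st in bl:
        print(nm,np.round(c,1),st)
    i=max(range(len(bl)),key=lambda i:bl[i][1][4])
    u,v,w,h,a=bl[i][1]
    m=np.zeros(l.shape,np.uint8); m[v:v+h,u:u+w]=(l[v:v+h,u:u+w]>0)
    cnt=max(cv2.findContours(m,cv2.RETR_EXTERNAL,cv2.CHAIN_APPROX_NONE)[0],key=cv2.contourArea)
    hull=cv2.convexHull(cnt)[:,0,:]
    P=ray2z(t,hull,0.03)
    print(cv2.minAreaRect(P[:,:2].astype(np.float32)*1000))
# orange
org=lambda r,g,b:(r>200)&(g>80)&(g<170)&(b<100)
print([(np.round(c,1),st) for c,st in blobs(t,org,(240,120,270,170))[0]])
pts=[(200+u/4.5,105+v/4.5) for u,v in [(103,102),(392,63),(455,500),(156,541)]]
P=ray2z(t,pts,0.012);print(P)
bp=[(200+u/4.5,105+v/4.5) for u,v in [(158,258),(380,230),(403,390)]]
print("frame corners",ray2z(t,bp,0.018))
print("pin",ray2z(t,(200+230/4.5,105+126/4.5),0.0595),"pivot",ray2z(t,(200+265/4.5,105+222/4.5),0.026))
E
```

```text
top white [(array([278.4, 182.6]), np.int32(35)), (array([292.5, 186.8]), np.int32(24)), (array([299. , 185.8]), np.int32(20)), (array([231. , 208.1]), np.int32(99)), (array([285.2, 198.3]), np.int32(133)), (array([240.7, 201.2]), np.int32(137)), (array([267.3, 208.6]), np.int32(174))]
scene white [(array([264.9, 199.7]), np.int32(118)), (array([251. , 229.1]), np.int32(28)), (array([277.7, 241.8]), np.int32(124)), (array([295.5, 232.3]), np.int32(143))]Traceback (most recent call last):
  File "<stdin>", line 13, in <module>
ValueError: max() iterable argument is empty
```

Run:
```python
from h import *
t=look("top");s=look("scene")
np.set_printoptions(precision=4,suppress=True)
print(t["color"][220,130],t["color"][200,418],t["color"][155,418],t["color"][178,100])
print("bottle tops top:",ray2z(t,[(240.7,201.2),(285.2,198.3)],0.125))
print("bottle tops scene:",ray2z(s,[(295.5,232.3),(264.9,199.7)],0.125))
red=lambda r,g,b:(r>100)&(g<90)&(b<90)
gry=lambda r,g,b:(abs(r-g)<14)&(abs(b-g)<14)&(g<150)&(g>40)
for nm,f,box in(("red",red,(80,165,185,280)),("gry",gry,(370,145,470,255))):
    bl,l=blobs(t,f,box,200)
    for c,st in bl: print(nm,np.round(c,1),st)
    m=(l>0).astype(np.uint8)
    cnt=max(cv2.findContours(m,cv2.RETR_EXTERNAL,cv2.CHAIN_APPROX_NONE)[0],key=cv2.contourArea)
    P=ray2z(t,cv2.convexHull(cnt)[:,0,:],0.03)
    print(cv2.minAreaRect(P[:,:2].astype(np.float32)*1000))
pts=[(200+u/4.5,105+v/4.5) for u,v in [(103,102),(392,63),(455,500),(156,541)]]
P=ray2z(t,pts,0.012);print(P)
bp=[(200+u/4.5,105+v/4.5) for u,v in [(158,258),(380,230),(403,390)]]
print("frame corners",ray2z(t,bp,0.018))
print("pin",ray2z(t,(200+230/4.5,105+126/4.5),0.0595),"pivot",ray2z(t,(200+265/4.5,105+222/4.5),0.026))
s2=[(160+u/3.5,180+v/3.5) for u,v in [(187,390),(245,356)]]
print("scene pin",ray2z(s,s2[0],0.0595),"pivot",ray2z(s,s2[1],.026))
s3=[(160+u/3.5,180+v/3.5) for u,v in [(328,432),(197,288),(312,207),(440,340)]]
print("scene frame",ray2z(s,s3,0.018))
```

```text
[243  68  63] [157 160 158] [112 116 114] [100  34  29]
bottle tops top: [[ 0.5115  0.069   0.125 ]
 [ 0.5155 -0.0204  0.125 ]]
bottle tops scene: [[ 0.5095  0.0696  0.125 ]
 [ 0.5133 -0.0199  0.125 ]]
red [129.9 222.4] [  87  176   84   93 6593]
((488.9333190917969, 325.2087097167969), (168.5603485107422, 200.62689208984375), 86.16726684570312)
gry [423.  193.6] [ 379  154   79   90 1162]
((527.4993286132812, -310.95208740234375), (162.24867248535156, 199.0257110595703), 88.93233489990234)
[[ 0.7058  0.1212  0.012 ]
 [ 0.723  -0.0281  0.012 ]
 [ 0.4948 -0.0547  0.012 ]
 [ 0.4774  0.0944  0.012 ]]
frame corners [[ 0.6207  0.0923  0.018 ]
 [ 0.6327 -0.0202  0.018 ]
 [ 0.55   -0.03    0.018 ]]
pin [[0.6753 0.052  0.0595]] pivot [[0.6359 0.0375 0.026 ]]
scene pin [[0.6723 0.0543 0.0595]] pivot [[0.6324 0.0386 0.026 ]]
scene frame [[ 0.6179  0.0965  0.018 ]
 [ 0.6312 -0.0159  0.018 ]
 [ 0.5504 -0.0244  0.018 ]
 [ 0.5393  0.0864  0.018 ]]
```

```bash
cat >> h.py <<'E'
def plan(x,y,z,yaw=None,frm=None):
    """deltas in tool axes (yaw unchanged) in move units, from measured pose"""
    o=sensors.get_obs();p=o["tool_pos"];w=o["tool_rot"][2]
    if frm is not None: p=np.array(frm[:3]);w=frm[3]
    if yaw is not None: print("turn rz total %.3f"%(-((yaw-w+180)%360-180)/10)); w=yaw
    a=np.radians(w);d=np.array([x,y,z])-p
    t=np.array([np.cos(a)*d[0]+np.sin(a)*d[1],np.sin(a)*d[0]-np.cos(a)*d[1],-d[2]])/0.03
    n=int(np.ceil(max(abs(t).max(),1e-9)))
    print("after turn: total",np.round(t,3),"rows",n,"each",np.round(t/n,3),"| pose",np.round(p,4),round(w,2),"rot",np.round(o["tool_rot"],2),"F",np.round(o["force"],1),"w",round(o["grip_width"],4),"t",o["time_s"])
E
python3 - <<'E'
from h import *
plan(0.513,-0.020,0.25,6.6)
E
```

```text
turn rz total 1.476
after turn: total [ 11.391 -18.324  -0.916] rows 19 each [ 0.6   -0.964 -0.048] | pose [ 0.2367 -0.6054  0.2225] 6.6 rot [-180.      0.     21.36] F [0.1 1.3 0.1] w 0.0874 t 0.45
```

Emit:
carry_out([
  {"fingers":-1,"dz":-0.92},
  {"rz":0.74},
  {"rz":0.74},
  {"dx":0.6,"dy":-0.96},
  {"dx":0.6,"dy":-0.96},
  {"dx":0.6,"dy":-0.96},
  {"dx":0.6,"dy":-0.96},
  {"dx":0.6,"dy":-0.96},
  {"dx":0.6,"dy":-0.96},
  {"dx":0.6,"dy":-0.96},
  {"dx":0.6,"dy":-0.96},
  {"dx":0.6,"dy":-0.96},
], force=20)

```text
validation failed for argument at $.pl...
```

Emit:
carry_out([
  {"dx":0.6,"dy":-0.96},
  {"dx":0.6,"dy":-0.96},
  {"dx":0.6,"dy":-0.96},
  {"dx":0.6,"dy":-0.96},
  {"dx":0.6,"dy":-0.96},
  {"dx":0.6,"dy":-0.96},
  {"dx":0.6,"dy":-0.96},
  {"dx":0.6,"dy":-0.96},
  {"dx":0.6,"dy":-0.96},
  {"dx":0.6,"dy":-0.96},
  {"dx":0},
  {"dx":0},
])

```text
validation failed for argument at $.pl...
```

Run:
```python
from h import *
d=look("wrist");cv2.imwrite("pics/w1.png",d["color"][:,:,::-1])
print(proj(d,[[0.513,-0.020,0.125],[0.5105,0.0693,0.125]]))
plan(0.513,-0.020,0.104,6.6)
```

```text
[[-668.04084242 -752.77793992]
 [-913.39324465 -875.46721602]]
turn rz total 1.476
after turn: total [ 11.391 -18.324   3.952] rows 19 each [ 0.6   -0.964  0.208] | pose [ 0.2367 -0.6054  0.2225] 6.6 rot [180.     0.    21.36] F [ 0.1 -0.4 -0.3] w 0.0869 t 0.5
```

View pics/w1.png

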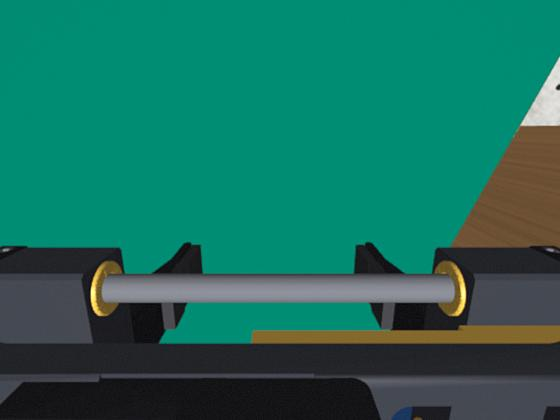

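The picture shows the arm hasn't moved: the call was refused. My guess is that each row needs all seven numbers.

Emit:
carry_out([
  {"fingers":-1,"dx":0,"dy":0,"dz":-0.92,"rx":0,"ry":0,"rz":0},
  {"fingers":-1,"dx":0,"dy":0,"dz":0,"rx":0,"ry":0,"rz":0.74},
  {"fingers":-1,"dx":0,"dy":0,"dz":0,"rx":0,"ry":0,"rz":0.74},
], force=20)

```text
time_s: 0.88
tool_pos: [0.2368, -0.6056, 0.2508]
tool_rot: [179.9, -0.0, 6.3]
force: [-0.3, 0.4, -1.0]
grip_width: 0.087
```

Emit:
carry_out([
  {"fingers":-1,"dx":0.6,"dy":-0.96,"dz":0,"rx":0,"ry":0,"rz":0},
  {"fingers":-1,"dx":0.6,"dy":-0.96,"dz":0,"rx":0,"ry":0,"rz":0},
  {"fingers":-1,"dx":0.6,"dy":-0.96,"dz":0,"rx":0,"ry":0,"rz":0},
  {"fingers":-1,"dx":0.6,"dy":-0.96,"dz":0,"rx":0,"ry":0,"rz":0},
  {"fingers":-1,"dx":0.6,"dy":-0.96,"dz":0,"rx":0,"ry":0,"rz":0},
  {"fingers":-1,"dx":0.6,"dy":-0.96,"dz":0,"rx":0,"ry":0,"rz":0},
  {"fingers":-1,"dx":0.6,"dy":-0.96,"dz":0,"rx":0,"ry":0,"rz":0},
  {"fingers":-1,"dx":0.6,"dy":-0.96,"dz":0,"rx":0,"ry":0,"rz":0},
  {"fingers":-1,"dx":0.6,"dy":-0.96,"dz":0,"rx":0,"ry":0,"rz":0},
  {"fingers":-1,"dx":0.6,"dy":-0.96,"dz":0,"rx":0,"ry":0,"rz":0},
  {"fingers":-1,"dx":0.6,"dy":-0.96,"dz":0,"rx":0,"ry":0,"rz":0},
  {"fingers":-1,"dx":0.6,"dy":-0.96,"dz":0,"rx":0,"ry":0,"rz":0},
])

```text
time_s: 2.38
tool_pos: [0.4123, -0.2363, 0.2504]
tool_rot: [180.0, -0.0, 6.6]
force: [0.8, 0.4, 0.9]
grip_width: 0.0866
```

Emit:
carry_out([
  {"fingers":-1,"dx":0.6,"dy":-0.96,"dz":0,"rx":0,"ry":0,"rz":0},
  {"fingers":-1,"dx":0.6,"dy":-0.96,"dz":0,"rx":0,"ry":0,"rz":0},
  {"fingers":-1,"dx":0.6,"dy":-0.96,"dz":0,"rx":0,"ry":0,"rz":0},
  {"fingers":-1,"dx":0.6,"dy":-0.96,"dz":0,"rx":0,"ry":0,"rz":0},
  {"fingers":-1,"dx":0.6,"dy":-0.96,"dz":0,"rx":0,"ry":0,"rz":0},
  {"fingers":-1,"dx":0.6,"dy":-0.96,"dz":0,"rx":0,"ry":0,"rz":0},
  {"fingers":-1,"dx":0.6,"dy":-0.96,"dz":0,"rx":0,"ry":0,"rz":0},
  {"fingers":-1,"dx":0,"dy":0,"dz":0,"rx":0,"ry":0,"rz":0},
  {"fingers":-1,"dx":0,"dy":0,"dz":0,"rx":0,"ry":0,"rz":0},
])

```text
time_s: 3.5
tool_pos: [0.5137, -0.0235, 0.2501]
tool_rot: [180.0, 0.0, 6.5]
force: [0.5, 0.3, -0.5]
grip_width: 0.0871
```

Run:
```python
from h import *
d=look("wrist");cv2.imwrite("pics/w1.png",d["color"][:,:,::-1])
print(proj(d,[[0.513,-0.020,0.125],[0.5105,0.0693,0.125]]))
plan(0.513,-0.020,0.104,6.6)
```

```text
[[275.32559867 207.80429349]
 [181.82865844 199.85168678]]
turn rz total -0.013
after turn: total [-0.007 -0.134  4.869] rows 5 each [-0.001 -0.027  0.974] | pose [ 0.5137 -0.024   0.2501] 6.6 rot [1.7996e+02 2.0000e-02 6.4700e+00] F [-0.9 -0.4  0.1] w 0.0868 t 3.55
```

View pics/w1.png

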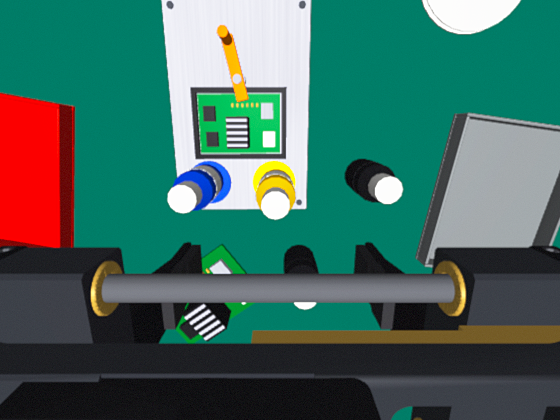

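The wrist view shows the yellow cap at (275,205), where (275,208) was predicted, and the blue cap at (182,198), where (182,200) was predicted. They agree within about 1 mm, so I'll go down on the yellow one.

Emit:
carry_out([
  {"fingers":-1,"dx":0.02,"dy":-0.13,"dz":0.95,"rx":0,"ry":0,"rz":0},
  {"fingers":-1,"dx":0,"dy":0,"dz":0.95,"rx":0,"ry":0,"rz":0},
  {"fingers":-1,"dx":0,"dy":0,"dz":0.95,"rx":0,"ry":0,"rz":0},
  {"fingers":-1,"dx":0,"dy":0,"dz":0.95,"rx":0,"ry":0,"rz":0},
  {"fingers":-1,"dx":0,"dy":0,"dz":0.7,"rx":0,"ry":0,"rz":0},
  {"fingers":-1,"dx":0,"dy":0,"dz":0.37,"rx":0,"ry":0,"rz":0},
  {"fingers":1,"dx":0,"dy":0,"dz":0,"rx":0,"ry":0,"rz":0},
  {"fingers":1,"dx":0,"dy":0,"dz":0,"rx":0,"ry":0,"rz":0},
  {"fingers":1,"dx":0,"dy":0,"dz":0,"rx":0,"ry":0,"rz":0},
  {"fingers":1,"dx":0,"dy":0,"dz":0,"rx":0,"ry":0,"rz":0},
  {"fingers":1,"dx":0,"dy":0,"dz":0,"rx":0,"ry":0,"rz":0},
], force=20)

```text
time_s: 4.92
tool_pos: [0.5143, -0.0188, 0.1043]
tool_rot: [180.0, -0.0, 6.6]
force: [1.2, -0.1, 1.2]
grip_width: 0.0452
```

Emit:
carry_out([
  {"fingers":1,"dx":0,"dy":0,"dz":0,"rx":0,"ry":0,"rz":0},
  {"fingers":1,"dx":0,"dy":0,"dz":0,"rx":0,"ry":0,"rz":0},
  {"fingers":1,"dx":0,"dy":0,"dz":0,"rx":0,"ry":0,"rz":0},
  {"fingers":1,"dx":0,"dy":0,"dz":0,"rx":0,"ry":0,"rz":0},
])

```text
time_s: 5.42
tool_pos: [0.5141, -0.0189, 0.104]
tool_rot: [180.0, 0.0, 6.6]
force: [-0.7, -0.8, 0.2]
grip_width: 0.0274
```

Run:
```python
from h import *
plan(0.480,-0.311,0.25)
plan(0.480,-0.311,0.25,None,(0.514,-0.0189,0.25,6.6))
```

```text
after turn: total [-2.242  9.545 -4.866] rows 10 each [-0.224  0.954 -0.487] | pose [ 0.5141 -0.0189  0.104 ] 6.56 rot [179.99   0.     6.56] F [-0.7 -0.8  0.2] w 0.0274 t 5.425
after turn: total [-2.245  9.542 -0.   ] rows 10 each [-0.224  0.954 -0.   ] | pose [ 0.514  -0.0189  0.25  ] 6.6 rot [179.99   0.     6.56] F [-0.7 -0.8  0.2] w 0.0274 t 5.425
```

Emit:
carry_out([
  {"fingers":1,"dx":0,"dy":0,"dz":0,"rx":0,"ry":0,"rz":0},
  {"fingers":1,"dx":0,"dy":0,"dz":-0.4,"rx":0,"ry":0,"rz":0},
  {"fingers":1,"dx":0,"dy":0,"dz":-0.9,"rx":0,"ry":0,"rz":0},
  {"fingers":1,"dx":0,"dy":0,"dz":-0.9,"rx":0,"ry":0,"rz":0},
  {"fingers":1,"dx":0,"dy":0,"dz":-0.9,"rx":0,"ry":0,"rz":0},
  {"fingers":1,"dx":0,"dy":0,"dz":-0.9,"rx":0,"ry":0,"rz":0},
  {"fingers":1,"dx":0,"dy":0,"dz":-0.8,"rx":0,"ry":0,"rz":0},
  {"fingers":1,"dx":0,"dy":0,"dz":0,"rx":0,"ry":0,"rz":0},
])

```text
time_s: 6.42
tool_pos: [0.5153, -0.0184, 0.2502]
tool_rot: [179.9, -0.2, 6.6]
force: [0.0, 0.4, -2.3]
grip_width: 0.0272
```

Emit:
carry_out([
  {"fingers":1,"dx":-0.1,"dy":0.5,"dz":0,"rx":0,"ry":0,"rz":0},
  {"fingers":1,"dx":-0.22,"dy":0.85,"dz":0,"rx":0,"ry":0,"rz":0},
  {"fingers":1,"dx":-0.22,"dy":0.85,"dz":0,"rx":0,"ry":0,"rz":0},
  {"fingers":1,"dx":-0.22,"dy":0.85,"dz":0,"rx":0,"ry":0,"rz":0},
  {"fingers":1,"dx":-0.22,"dy":0.85,"dz":0,"rx":0,"ry":0,"rz":0},
  {"fingers":1,"dx":-0.22,"dy":0.85,"dz":0,"rx":0,"ry":0,"rz":0},
  {"fingers":1,"dx":-0.22,"dy":0.85,"dz":0,"rx":0,"ry":0,"rz":0},
  {"fingers":1,"dx":-0.22,"dy":0.85,"dz":0,"rx":0,"ry":0,"rz":0},
  {"fingers":1,"dx":-0.22,"dy":0.85,"dz":0,"rx":0,"ry":0,"rz":0},
  {"fingers":1,"dx":-0.22,"dy":0.85,"dz":0,"rx":0,"ry":0,"rz":0},
  {"fingers":1,"dx":-0.22,"dy":0.85,"dz":0,"rx":0,"ry":0,"rz":0},
  {"fingers":1,"dx":-0.1,"dy":0.54,"dz":0,"rx":0,"ry":0,"rz":0},
])

```text
time_s: 7.92
tool_pos: [0.4734, -0.3135, 0.2463]
tool_rot: [-179.9, 0.2, 6.4]
force: [-0.1, -0.2, -1.5]
grip_width: 0.0276
```

Emit:
carry_out([
  {"fingers":1,"dx":0,"dy":0,"dz":0,"rx":0,"ry":0,"rz":0},
  {"fingers":1,"dx":0,"dy":0,"dz":0,"rx":0,"ry":0,"rz":0},
])

```text
time_s: 8.18
tool_pos: [0.4756, -0.31, 0.2477]
tool_rot: [-179.9, 0.0, 6.6]
force: [0.2, 0.1, -1.5]
grip_width: 0.0276
```

Run:
```python
from h import *
d=look("top");crop(d,340,120,160,160,4,"pics/t2.png")
d=look("scene");crop(d,120,80,160,150,4,"pics/s2.png")
plan(0.480,-0.311,0.093)
```

```text
after turn: total [0.135 0.054 5.169] rows 6 each [0.023 0.009 0.861] | pose [ 0.4758 -0.3099  0.2481] 6.69 rot [-1.7998e+02 -1.0000e-02  6.6900e+00] F [ 0.7 -0.5 -1.8] w 0.0279 t 8.275
```

View pics/s2.png

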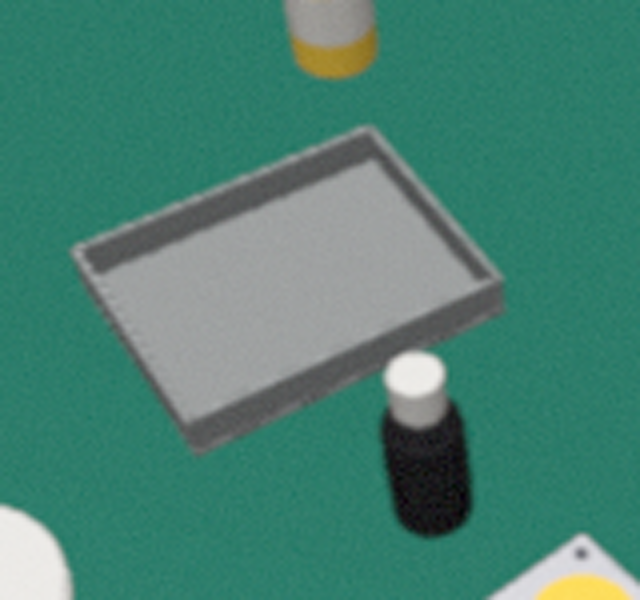

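Run:
```python
from h import *
d=look("scene")
P=ray2z(d,[(212.5,112),(245,150.5),(138.8,142.5)],0.03);print(P, (P[1]+P[2])/2)
P=ray2z(d,[(321.8,362),(412.5,304),(476,378)],0.03);print(P,(P[0]+P[2])/2)
```

```text
[[ 0.42692054 -0.38631755  0.03      ]
 [ 0.43124243 -0.22753283  0.03      ]
 [ 0.62256532 -0.3904943   0.03      ]] [ 0.52690388 -0.30901356  0.03      ]
[[0.5845087  0.25113332 0.03      ]
 [0.38771854 0.263635   0.03      ]
 [0.39601343 0.41258153 0.03      ]] [0.49026107 0.33185743 0.03      ]
```

Emit:
carry_out([
  {"fingers":1,"dx":0.1,"dy":0.03,"dz":0.8,"rx":0,"ry":0,"rz":0},
  {"fingers":1,"dx":0,"dy":0,"dz":0.9,"rx":0,"ry":0,"rz":0},
  {"fingers":1,"dx":0,"dy":0,"dz":0.9,"rx":0,"ry":0,"rz":0},
  {"fingers":1,"dx":0,"dy":0,"dz":0.9,"rx":0,"ry":0,"rz":0},
  {"fingers":1,"dx":0,"dy":0,"dz":0.8,"rx":0,"ry":0,"rz":0},
  {"fingers":1,"dx":0,"dy":0,"dz":0.4,"rx":0,"ry":0,"rz":0},
  {"fingers":1,"dx":0,"dy":0,"dz":0.2,"rx":0,"ry":0,"rz":0},
  {"fingers":1,"dx":0,"dy":0,"dz":0.1,"rx":0,"ry":0,"rz":0},
  {"fingers":1,"dx":0,"dy":0,"dz":0,"rx":0,"ry":0,"rz":0},
])

```text
time_s: 9.45
tool_pos: [0.4788, -0.312, 0.0987]
tool_rot: [180.0, -0.0, 6.6]
force: [-0.1, -0.4, -1.6]
grip_width: 0.0271
```

Emit:
carry_out([
  {"fingers":1,"dx":0,"dy":0,"dz":0.1,"rx":0,"ry":0,"rz":0},
  {"fingers":1,"dx":0,"dy":0,"dz":0.06,"rx":0,"ry":0,"rz":0},
  {"fingers":1,"dx":0,"dy":0,"dz":0,"rx":0,"ry":0,"rz":0},
])

```text
time_s: 9.82
tool_pos: [0.4783, -0.3118, 0.0932]
tool_rot: [-180.0, 0.0, 6.6]
force: [-0.3, -0.0, -0.9]
grip_width: 0.0276
```

Emit:
carry_out([
  {"fingers":1,"dx":0,"dy":0,"dz":0.02,"rx":0,"ry":0,"rz":0},
  {"fingers":1,"dx":0,"dy":0,"dz":0,"rx":0,"ry":0,"rz":0},
])

```text
time_s: 10.07
tool_pos: [0.4786, -0.312, 0.093]
tool_rot: [180.0, -0.0, 6.6]
force: [-0.1, -0.6, -0.3]
grip_width: 0.0272
```

Contact, since the weight has come off. Release and rise.

Emit:
carry_out([
  {"fingers":-1,"dx":0,"dy":0,"dz":0,"rx":0,"ry":0,"rz":0},
  {"fingers":-1,"dx":0,"dy":0,"dz":0,"rx":0,"ry":0,"rz":0},
  {"fingers":-1,"dx":0,"dy":0,"dz":0,"rx":0,"ry":0,"rz":0},
  {"fingers":-1,"dx":0,"dy":0,"dz":0,"rx":0,"ry":0,"rz":0},
  {"fingers":-1,"dx":0,"dy":0,"dz":-0.5,"rx":0,"ry":0,"rz":0},
  {"fingers":-1,"dx":0,"dy":0,"dz":-1,"rx":0,"ry":0,"rz":0},
  {"fingers":-1,"dx":0,"dy":0,"dz":-1,"rx":0,"ry":0,"rz":0},
])

```text
time_s: 10.95
tool_pos: [0.4786, -0.3119, 0.1695]
tool_rot: [180.0, -0.0, 6.6]
force: [-0.4, -0.5, -0.3]
grip_width: 0.0853
```

Run:
```python
from h import *
plan(0.5105,0.0693,0.2)
```

```text
after turn: total [  2.511 -12.501  -1.015] rows 13 each [ 0.193 -0.962 -0.078] | pose [ 0.4786 -0.3119  0.1695] 6.57 rot [ 1.7997e+02 -3.0000e-02  6.5700e+00] F [-0.4 -0.5 -0.3] w 0.0853 t 10.95
```

Emit:
carry_out([
  {"fingers":-1,"dx":0.19,"dy":-0.96,"dz":-0.5,"rx":0,"ry":0,"rz":0},
  {"fingers":-1,"dx":0.19,"dy":-0.96,"dz":0,"rx":0,"ry":0,"rz":0},
  {"fingers":-1,"dx":0.19,"dy":-0.96,"dz":0,"rx":0,"ry":0,"rz":0},
  {"fingers":-1,"dx":0.19,"dy":-0.96,"dz":0,"rx":0,"ry":0,"rz":0},
  {"fingers":-1,"dx":0.19,"dy":-0.96,"dz":0,"rx":0,"ry":0,"rz":0},
  {"fingers":-1,"dx":0.19,"dy":-0.96,"dz":0,"rx":0,"ry":0,"rz":0},
  {"fingers":-1,"dx":0.19,"dy":-0.96,"dz":0,"rx":0,"ry":0,"rz":0},
  {"fingers":-1,"dx":0.19,"dy":-0.96,"dz":0,"rx":0,"ry":0,"rz":0},
  {"fingers":-1,"dx":0.19,"dy":-0.96,"dz":0,"rx":0,"ry":0,"rz":0},
  {"fingers":-1,"dx":0.19,"dy":-0.96,"dz":0,"rx":0,"ry":0,"rz":0},
  {"fingers":-1,"dx":0.19,"dy":-0.96,"dz":0,"rx":0,"ry":0,"rz":0},
  {"fingers":-1,"dx":0.19,"dy":-0.96,"dz":0,"rx":0,"ry":0,"rz":0},
])

```text
time_s: 12.45
tool_pos: [0.5072, 0.0403, 0.1839]
tool_rot: [180.0, -0.1, 6.6]
force: [-0.1, 0.0, 0.3]
grip_width: 0.087
```

Emit:
carry_out([
  {"fingers":-1,"dx":0.19,"dy":-0.96,"dz":0,"rx":0,"ry":0,"rz":0},
  {"fingers":-1,"dx":0,"dy":0,"dz":0,"rx":0,"ry":0,"rz":0},
  {"fingers":-1,"dx":0,"dy":0,"dz":0,"rx":0,"ry":0,"rz":0},
])

```text
time_s: 12.82
tool_pos: [0.5094, 0.0678, 0.1832]
tool_rot: [179.9, -0.0, 6.5]
force: [0.6, -0.1, 0.7]
grip_width: 0.087
```

Run:
```python
from h import *
d=look("wrist");cv2.imwrite("pics/w2.png",d["color"][:,:,::-1])
print(proj(d,[[0.5105,0.0693,0.125]]))
d=look("top");cv2.imwrite("pics/t3.png",d["color"][:,:,::-1])
plan(0.5105,0.0693,0.104)
```

```text
[[277.50134845 228.09308151]]
after turn: total [ 0.046 -0.065  2.63 ] rows 3 each [ 0.015 -0.022  0.877] | pose [0.5093 0.0672 0.1829] 6.45 rot [ 1.7995e+02 -1.0000e-02  6.4500e+00] F [ 0.   0.1 -1. ] w 0.0871 t 12.925
```

View pics/w2.png

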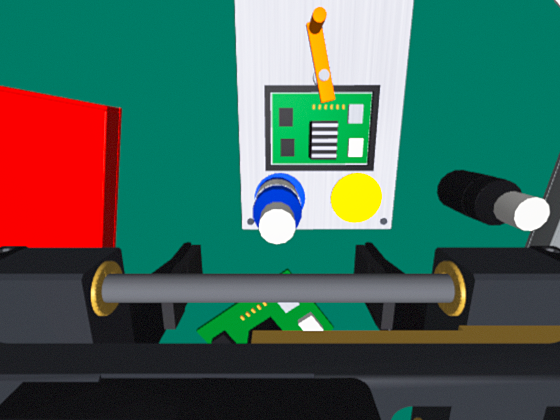

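View pics/t3.png

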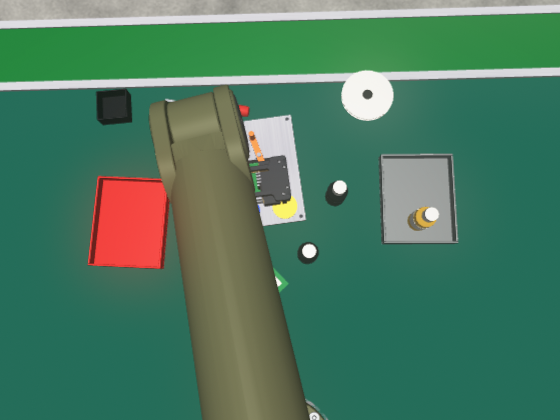

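Yellow stands upright in the grey tray at (425,215) in the top view. The wrist view has the blue cap at (277,225), as predicted. Grip blue.

Emit:
carry_out([
  {"fingers":-1,"dx":0.08,"dy":-0.07,"dz":0.9,"rx":0,"ry":0,"rz":0},
  {"fingers":-1,"dx":0,"dy":0,"dz":0.9,"rx":0,"ry":0,"rz":0},
  {"fingers":-1,"dx":0,"dy":0,"dz":0.6,"rx":0,"ry":0,"rz":0},
  {"fingers":-1,"dx":0,"dy":0,"dz":0.23,"rx":0,"ry":0,"rz":0},
  {"fingers":1,"dx":0,"dy":0,"dz":0,"rx":0,"ry":0,"rz":0},
  {"fingers":1,"dx":0,"dy":0,"dz":0,"rx":0,"ry":0,"rz":0},
  {"fingers":1,"dx":0,"dy":0,"dz":0,"rx":0,"ry":0,"rz":0},
  {"fingers":1,"dx":0,"dy":0,"dz":0,"rx":0,"ry":0,"rz":0},
  {"fingers":1,"dx":0,"dy":0,"dz":0,"rx":0,"ry":0,"rz":0},
  {"fingers":1,"dx":0,"dy":0,"dz":0,"rx":0,"ry":0,"rz":0},
  {"fingers":1,"dx":0,"dy":0,"dz":0,"rx":0,"ry":0,"rz":0},
  {"fingers":1,"dx":0,"dy":0,"dz":0,"rx":0,"ry":0,"rz":0},
])

```text
time_s: 14.42
tool_pos: [0.5114, 0.0708, 0.1037]
tool_rot: [180.0, 0.0, 6.6]
force: [0.3, -1.1, -0.3]
grip_width: 0.0276
```

Emit:
carry_out([
  {"fingers":1,"dx":0,"dy":0,"dz":0,"rx":0,"ry":0,"rz":0},
  {"fingers":1,"dx":0,"dy":0,"dz":0,"rx":0,"ry":0,"rz":0},
])

```text
time_s: 14.68
tool_pos: [0.5113, 0.0708, 0.1037]
tool_rot: [180.0, 0.0, 6.6]
force: [-0.1, -0.5, 0.6]
grip_width: 0.0274
```

Emit:
carry_out([
  {"fingers":1,"dx":0,"dy":0,"dz":-0.4,"rx":0,"ry":0,"rz":0},
  {"fingers":1,"dx":0,"dy":0,"dz":-0.9,"rx":0,"ry":0,"rz":0},
  {"fingers":1,"dx":0,"dy":0,"dz":-0.9,"rx":0,"ry":0,"rz":0},
  {"fingers":1,"dx":0,"dy":0,"dz":-0.9,"rx":0,"ry":0,"rz":0},
  {"fingers":1,"dx":0,"dy":0,"dz":-0.9,"rx":0,"ry":0,"rz":0},
  {"fingers":1,"dx":0,"dy":0,"dz":-0.8,"rx":0,"ry":0,"rz":0},
  {"fingers":1,"dx":0,"dy":0,"dz":0,"rx":0,"ry":0,"rz":0},
  {"fingers":1,"dx":0,"dy":0,"dz":0,"rx":0,"ry":0,"rz":0},
])

```text
time_s: 15.68
tool_pos: [0.5107, 0.0709, 0.2469]
tool_rot: [180.0, 0.1, 6.6]
force: [-0.4, -0.1, -2.5]
grip_width: 0.0277
```

Run:
```python
from h import *
plan(0.575,-0.311,0.25)
```

```text
after turn: total [ 0.672 12.892 -0.105] rows 13 each [ 0.052  0.992 -0.008] | pose [0.5107 0.0709 0.2469] 6.57 rot [1.80e+02 8.00e-02 6.57e+00] F [-0.4 -0.1 -2.5] w 0.0277 t 15.675
```

Emit:
carry_out([
  {"fingers":1,"dx":0.03,"dy":0.5,"dz":0,"rx":0,"ry":0,"rz":0},
  {"fingers":1,"dx":0.04,"dy":0.85,"dz":0,"rx":0,"ry":0,"rz":0},
  {"fingers":1,"dx":0.04,"dy":0.85,"dz":0,"rx":0,"ry":0,"rz":0},
  {"fingers":1,"dx":0.04,"dy":0.85,"dz":0,"rx":0,"ry":0,"rz":0},
  {"fingers":1,"dx":0.04,"dy":0.85,"dz":0,"rx":0,"ry":0,"rz":0},
  {"fingers":1,"dx":0.04,"dy":0.85,"dz":0,"rx":0,"ry":0,"rz":0},
  {"fingers":1,"dx":0.04,"dy":0.85,"dz":0,"rx":0,"ry":0,"rz":0},
  {"fingers":1,"dx":0.04,"dy":0.85,"dz":0,"rx":0,"ry":0,"rz":0},
])

```text
time_s: 16.68
tool_pos: [0.542, -0.1225, 0.2465]
tool_rot: [-180.0, 0.1, 6.5]
force: [-0.1, -0.0, -1.8]
grip_width: 0.0273
```

Emit:
carry_out([
  {"fingers":1,"dx":0.04,"dy":0.85,"dz":0,"rx":0,"ry":0,"rz":0},
  {"fingers":1,"dx":0.04,"dy":0.85,"dz":0,"rx":0,"ry":0,"rz":0},
  {"fingers":1,"dx":0.04,"dy":0.85,"dz":0,"rx":0,"ry":0,"rz":0},
  {"fingers":1,"dx":0.04,"dy":0.85,"dz":0,"rx":0,"ry":0,"rz":0},
  {"fingers":1,"dx":0.04,"dy":0.85,"dz":0,"rx":0,"ry":0,"rz":0},
  {"fingers":1,"dx":0.04,"dy":0.85,"dz":0,"rx":0,"ry":0,"rz":0},
  {"fingers":1,"dx":0.04,"dy":0.85,"dz":0,"rx":0,"ry":0,"rz":0},
  {"fingers":1,"dx":0.04,"dy":0.5,"dz":0,"rx":0,"ry":0,"rz":0},
  {"fingers":1,"dx":0,"dy":0,"dz":0,"rx":0,"ry":0,"rz":0},
  {"fingers":1,"dx":0,"dy":0,"dz":0,"rx":0,"ry":0,"rz":0},
])

```text
time_s: 17.92
tool_pos: [0.5747, -0.31, 0.2478]
tool_rot: [-179.9, -0.0, 6.7]
force: [0.1, 0.2, -2.2]
grip_width: 0.0273
```

Run:
```python
from h import *
plan(0.575,-0.311,0.093)
# jig now unoccluded by bottles: views
d=look("top");cv2.imwrite("pics/t4.png",d["color"][:,:,::-1]);
import pickle; pickle.dump({k:d[k] for k in d},open("top4.pkl","wb"))
crop(d,200,105,130,130,4.5,"pics/c4.png")
d=look("scene");pickle.dump({k:d[k] for k in d},open("scene4.pkl","wb"));crop(d,160,180,170,170,3.5,"pics/c5.png")
```

```text
after turn: total [0.007 0.036 5.159] rows 6 each [0.001 0.006 0.86 ] | pose [ 0.5747 -0.31    0.2478] 6.65 rot [-1.7994e+02 -1.0000e-02  6.6500e+00] F [ 0.1  0.2 -2.2] w 0.0273 t 17.925
```

View pics/t4.png

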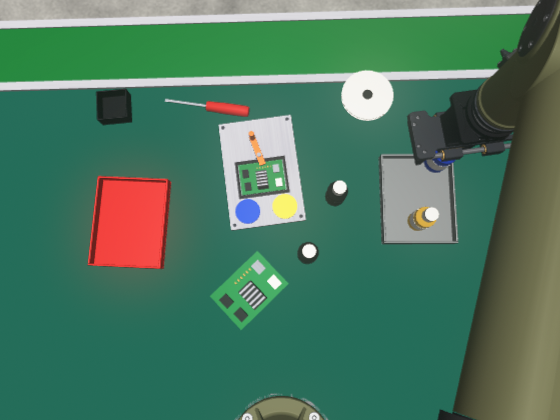

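View pics/c4.png

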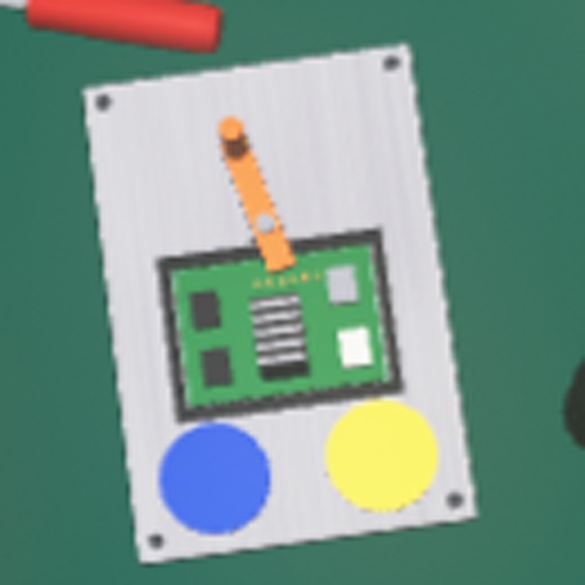

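View pics/c5.png

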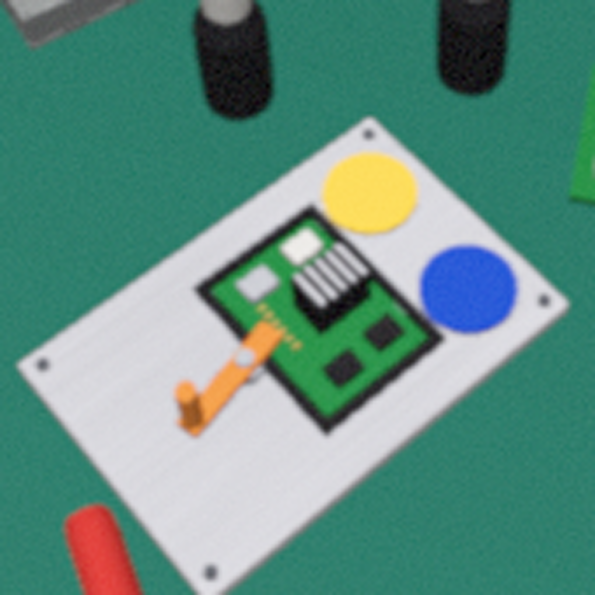

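Both pads are now clear, blue at about (247,211) and yellow at about (285,206) in the top view, and the board sits untouched. I'll lower blue, then measure the pads from the saved pictures.

Emit:
carry_out([
  {"fingers":1,"dx":0,"dy":0.03,"dz":0.8,"rx":0,"ry":0,"rz":0},
  {"fingers":1,"dx":0,"dy":0,"dz":0.9,"rx":0,"ry":0,"rz":0},
  {"fingers":1,"dx":0,"dy":0,"dz":0.9,"rx":0,"ry":0,"rz":0},
  {"fingers":1,"dx":0,"dy":0,"dz":0.9,"rx":0,"ry":0,"rz":0},
  {"fingers":1,"dx":0,"dy":0,"dz":0.8,"rx":0,"ry":0,"rz":0},
  {"fingers":1,"dx":0,"dy":0,"dz":0.4,"rx":0,"ry":0,"rz":0},
  {"fingers":1,"dx":0,"dy":0,"dz":0.2,"rx":0,"ry":0,"rz":0},
  {"fingers":1,"dx":0,"dy":0,"dz":0.1,"rx":0,"ry":0,"rz":0},
  {"fingers":1,"dx":0,"dy":0,"dz":0.1,"rx":0,"ry":0,"rz":0},
  {"fingers":1,"dx":0,"dy":0,"dz":0,"rx":0,"ry":0,"rz":0},
  {"fingers":1,"dx":0,"dy":0,"dz":0,"rx":0,"ry":0,"rz":0},
])

```text
time_s: 19.4
tool_pos: [0.5747, -0.3124, 0.0951]
tool_rot: [180.0, -0.0, 6.6]
force: [-0.3, -1.1, -2.1]
grip_width: 0.0278
```

Run:
```python
from h import *
import pickle
plan(0.575,-0.311,0.0927)
np.set_printoptions(precision=4,suppress=True)
blue=lambda r,g,b:(b>150)&(r<120)&(g<140)
yel=lambda r,g,b:(r>200)&(g>170)&(b<150)
for f,bx in(("top4.pkl",(225,190,310,230)),("scene4.pkl",(240,215,315,280))):
    d=pickle.load(open(f,"rb"))
    r=[]
    for nm,c in(("blue",blue),("yel",yel)):
        bl,_=blobs(d,c,bx,100); 
        for ce,st in bl: P=ray2z(d,ce,0.015)[0];print(f,nm,np.round(ce,1),st[4],P);r.append(P)
    print("dist",np.linalg.norm(r[0]-r[1]),"yaw",np.degrees(np.arctan2(r[0][1]-r[1][1],r[0][0]-r[1][0]))-90)
```

```text
after turn: total [ 0.017 -0.044  0.081] rows 1 each [ 0.017 -0.044  0.081] | pose [ 0.5747 -0.3124  0.0951] 6.56 rot [ 1.7998e+02 -3.0000e-02  6.5600e+00] F [-0.3 -1.1 -2.1] w 0.0278 t 19.4
top4.pkl blue [247.3 210.9] 454 [0.5088 0.0655 0.015 ]
top4.pkl yel [284.5 205.9] 465 [ 0.5183 -0.0179  0.015 ]
dist 0.08396919301490734 yaw 6.528364348095067
scene4.pkl blue [293.2 262.4] 536 [0.5079 0.0674 0.015 ]
scene4.pkl yel [265.1 235. ] 486 [ 0.5175 -0.0161  0.015 ]
dist 0.08402014742365754 yaw 6.556017202578673
```

Pads measured 84.0 mm apart in both views, yaw 6.55°: blue at (0.508,0.0665), yellow at (0.518,-0.017). Now I'll set blue down.

Emit:
carry_out([
  {"fingers":1,"dx":0,"dy":0,"dz":0.07,"rx":0,"ry":0,"rz":0},
  {"fingers":1,"dx":0,"dy":0,"dz":0.03,"rx":0,"ry":0,"rz":0},
  {"fingers":1,"dx":0,"dy":0,"dz":0,"rx":0,"ry":0,"rz":0},
  {"fingers":1,"dx":0,"dy":0,"dz":0,"rx":0,"ry":0,"rz":0},
])

```text
time_s: 19.9
tool_pos: [0.575, -0.3126, 0.0927]
tool_rot: [179.9, -0.1, 6.6]
force: [-0.6, 0.4, 4.1]
grip_width: 0.0274
```

Firm contact. Release, rise.

Emit:
carry_out([
  {"fingers":-1,"dx":0,"dy":0,"dz":0,"rx":0,"ry":0,"rz":0},
  {"fingers":-1,"dx":0,"dy":0,"dz":0,"rx":0,"ry":0,"rz":0},
  {"fingers":-1,"dx":0,"dy":0,"dz":0,"rx":0,"ry":0,"rz":0},
  {"fingers":-1,"dx":0,"dy":0,"dz":0,"rx":0,"ry":0,"rz":0},
  {"fingers":-1,"dx":0,"dy":0,"dz":-0.5,"rx":0,"ry":0,"rz":0},
  {"fingers":-1,"dx":0,"dy":0,"dz":-1,"rx":0,"ry":0,"rz":0},
  {"fingers":-1,"dx":0,"dy":0,"dz":-1,"rx":0,"ry":0,"rz":0},
  {"fingers":-1,"dx":0,"dy":0,"dz":0,"rx":0,"ry":0,"rz":0},
])

```text
time_s: 20.9
tool_pos: [0.5766, -0.3131, 0.1711]
tool_rot: [179.8, -0.3, 6.6]
force: [0.2, 0.8, -0.3]
grip_width: 0.0865
```

Run:
```python
from h import *
d=look("scene");crop(d,120,80,160,150,4,"pics/s5.png")
plan(0.674,0.053,0.169,20.5)
```

```text
turn rz total -1.394
after turn: total [ 7.3450e+00 -1.0265e+01 -2.0000e-03] rows 11 each [ 0.668 -0.933 -0.   ] | pose [ 0.5754 -0.3126  0.1689] 20.5 rot [ 1.7987e+02 -1.6000e-01  6.5600e+00] F [-0.7 -0.4 -0.9] w 0.0867 t 20.95
```

View pics/s5.png

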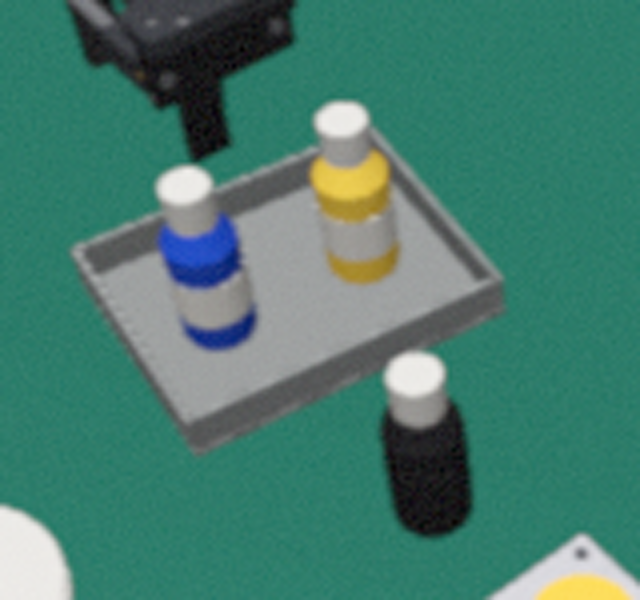

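Both bottles stand upright in the grey tray, blue base at (220,330) and yellow base at (365,265) in the crop. Now I'll go to the tab pin, turning to yaw 20.5°.

Emit:
carry_out([
  {"fingers":0,"dx":0,"dy":0,"dz":0,"rx":0,"ry":0,"rz":-0.7},
  {"fingers":0,"dx":0,"dy":0,"dz":0,"rx":0,"ry":0,"rz":-0.69},
  {"fingers":0,"dx":0.67,"dy":-0.93,"dz":0,"rx":0,"ry":0,"rz":0},
  {"fingers":0,"dx":0.67,"dy":-0.93,"dz":0,"rx":0,"ry":0,"rz":0},
  {"fingers":0,"dx":0.67,"dy":-0.93,"dz":0,"rx":0,"ry":0,"rz":0},
  {"fingers":0,"dx":0.67,"dy":-0.93,"dz":0,"rx":0,"ry":0,"rz":0},
  {"fingers":0,"dx":0.67,"dy":-0.93,"dz":0,"rx":0,"ry":0,"rz":0},
  {"fingers":0,"dx":0.67,"dy":-0.93,"dz":0,"rx":0,"ry":0,"rz":0},
  {"fingers":0,"dx":0.67,"dy":-0.93,"dz":0,"rx":0,"ry":0,"rz":0},
  {"fingers":0,"dx":0.67,"dy":-0.93,"dz":0,"rx":0,"ry":0,"rz":0},
  {"fingers":0,"dx":0.67,"dy":-0.93,"dz":0,"rx":0,"ry":0,"rz":0},
], force=8)

```text
time_s: 22.32
tool_pos: [0.6557, -0.0129, 0.1656]
tool_rot: [-180.0, 0.1, 20.5]
force: [-0.3, -0.2, 0.6]
grip_width: 0.0435
```

Emit:
carry_out([
  {"fingers":0,"dx":0.67,"dy":-0.93,"dz":0,"rx":0,"ry":0,"rz":0},
  {"fingers":0,"dx":0.65,"dy":-0.93,"dz":0,"rx":0,"ry":0,"rz":0},
  {"fingers":0,"dx":0,"dy":0,"dz":0,"rx":0,"ry":0,"rz":0},
  {"fingers":0,"dx":0,"dy":0,"dz":0,"rx":0,"ry":0,"rz":0},
])

```text
time_s: 22.82
tool_pos: [0.6733, 0.0513, 0.1658]
tool_rot: [180.0, 0.1, 20.4]
force: [0.6, -1.3, -0.2]
grip_width: 0.0433
```

Run:
```python
from h import *
d=look("wrist");cv2.imwrite("pics/w3.png",d["color"][:,:,::-1])
print(proj(d,[[0.674,0.053,0.0595],[0.634,0.038,0.026]]))
print(np.round(sensors.get_obs()["qpos"],1))
plan(0.674,0.053,0.034)
```

```text
[[277.38888008 211.44676541]
 [277.4674154  242.6388127 ]]
[ 18.   26.8 -33.5  82.3  15.   75.4 -86.2]
after turn: total [ 0.047 -0.072  4.398] rows 5 each [ 0.009 -0.014  0.88 ] | pose [0.6734 0.0505 0.1659] 20.36 rot [1.7995e+02 1.0000e-01 2.0360e+01] F [ 0.4 -0.5 -0.9] w 0.0435 t 22.875
```

View pics/w3.png

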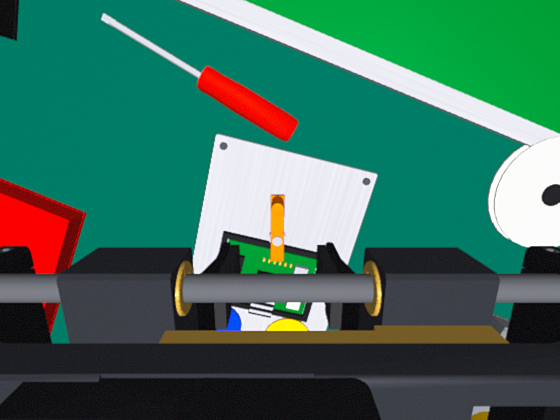

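Run:
```python
from h import *
d=look("wrist");crop(d,230,170,100,100,6,"pics/w3c.png")
```

```text
(no output)
```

View pics/w3c.png

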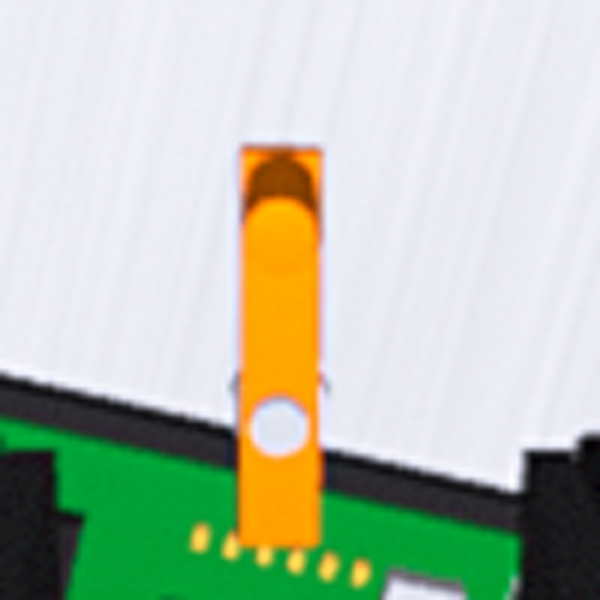

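The pin's top is at (276.7,209), where (277,211) was predicted. The tab lies along the tool's x, so yaw ≈20.4°, which makes the tab angle ≈0.24 rad. I'll go down and close on the pin.

Emit:
carry_out([
  {"fingers":0,"dx":0.05,"dy":-0.07,"dz":0.9,"rx":0,"ry":0,"rz":0},
  {"fingers":0,"dx":0,"dy":0,"dz":0.9,"rx":0,"ry":0,"rz":0},
  {"fingers":0,"dx":0,"dy":0,"dz":0.9,"rx":0,"ry":0,"rz":0},
  {"fingers":0,"dx":0,"dy":0,"dz":0.9,"rx":0,"ry":0,"rz":0},
  {"fingers":0,"dx":0,"dy":0,"dz":0.6,"rx":0,"ry":0,"rz":0},
  {"fingers":0,"dx":0,"dy":0,"dz":0.1,"rx":0,"ry":0,"rz":0},
  {"fingers":1,"dx":0,"dy":0,"dz":0,"rx":0,"ry":0,"rz":0},
  {"fingers":1,"dx":0,"dy":0,"dz":0,"rx":0,"ry":0,"rz":0},
  {"fingers":1,"dx":0,"dy":0,"dz":0,"rx":0,"ry":0,"rz":0},
  {"fingers":1,"dx":0,"dy":0,"dz":0,"rx":0,"ry":0,"rz":0},
  {"fingers":1,"dx":0,"dy":0,"dz":0,"rx":0,"ry":0,"rz":0},
  {"fingers":1,"dx":0,"dy":0,"dz":0,"rx":0,"ry":0,"rz":0},
], force=8)

```text
time_s: 24.42
tool_pos: [0.675, 0.0547, 0.0383]
tool_rot: [180.0, -0.1, 20.5]
force: [0.5, -0.3, 2.3]
grip_width: 0.0117
```

Run:
```python
from h import *
o=sensors.get_obs();print(o["tool_pos"],o["tool_rot"],o["grip_width"],o["force"])
L=.042;N=16;th=np.radians(20.5+5*np.arange(N+1));yw=np.radians(20.5+3.1*np.arange(N+1))
for i in range(N):
    d=L*np.array([np.cos(th[i+1])-np.cos(th[i]),np.sin(th[i+1])-np.sin(th[i])]);a=yw[i]
    print(i,np.round([(np.cos(a)*d[0]+np.sin(a)*d[1])/.03,(np.sin(a)*d[0]-np.cos(a)*d[1])/.03],3))
```

```text
[0.6750235  0.05467286 0.03828088] [ 1.79961545e+02 -6.32179905e-02  2.04510070e+01] 0.01173118329458559 [ 0.47264766 -0.29298216  2.3390674 ]
0 [-0.005 -0.122]
1 [-0.009 -0.122]
2 [-0.013 -0.121]
3 [-0.017 -0.121]
4 [-0.021 -0.12 ]
5 [-0.025 -0.119]
6 [-0.029 -0.119]
7 [-0.033 -0.118]
8 [-0.037 -0.116]
9 [-0.041 -0.115]
10 [-0.045 -0.114]
11 [-0.049 -0.112]
12 [-0.052 -0.11 ]
13 [-0.056 -0.109]
14 [-0.059 -0.107]
15 [-0.063 -0.105]
```

Emit:
carry_out([
  {"fingers":1,"dx":0,"dy":-0.12,"dz":0,"rx":0,"ry":0,"rz":-0.31},
  {"fingers":1,"dx":-0.01,"dy":-0.12,"dz":0,"rx":0,"ry":0,"rz":-0.31},
  {"fingers":1,"dx":-0.015,"dy":-0.12,"dz":0,"rx":0,"ry":0,"rz":-0.31},
  {"fingers":1,"dx":-0.02,"dy":-0.12,"dz":0,"rx":0,"ry":0,"rz":-0.31},
  {"fingers":1,"dx":-0.02,"dy":-0.12,"dz":0,"rx":0,"ry":0,"rz":-0.31},
  {"fingers":1,"dx":-0.025,"dy":-0.12,"dz":0,"rx":0,"ry":0,"rz":-0.31},
  {"fingers":1,"dx":-0.03,"dy":-0.12,"dz":0,"rx":0,"ry":0,"rz":-0.31},
  {"fingers":1,"dx":-0.03,"dy":-0.12,"dz":0,"rx":0,"ry":0,"rz":-0.31},
])

```text
time_s: 25.42
tool_pos: [0.6571, 0.0765, 0.0383]
tool_rot: [179.9, -0.1, 45.4]
force: [3.2, -0.5, 0.4]
grip_width: 0.0117
```

Emit:
carry_out([
  {"fingers":1,"dx":-0.035,"dy":-0.116,"dz":0,"rx":0,"ry":0,"rz":-0.31},
  {"fingers":1,"dx":-0.04,"dy":-0.115,"dz":0,"rx":0,"ry":0,"rz":-0.31},
  {"fingers":1,"dx":-0.045,"dy":-0.114,"dz":0,"rx":0,"ry":0,"rz":-0.31},
  {"fingers":1,"dx":-0.05,"dy":-0.112,"dz":0,"rx":0,"ry":0,"rz":-0.31},
  {"fingers":1,"dx":0,"dy":0,"dz":0,"rx":0,"ry":0,"rz":0},
])

```text
time_s: 26.05
tool_pos: [0.6428, 0.0821, 0.0383]
tool_rot: [179.9, -0.1, 57.7]
force: [2.0, 1.2, 2.1]
grip_width: 0.0116
```

Run:
```python
from h import *
o=sensors.get_obs();p=o["tool_pos"];print(np.round(o["qpos"],1),o["wrist_torque"],o["force"])
v=p[:2]-[0.6355,0.0392];print(p,np.linalg.norm(v),np.degrees(np.arctan2(v[1],v[0])))
```

```text
[ 20.9  32.2 -40.   93.4  22.7  62.7 -57.7] [ 0.12036391 -0.46581631  0.12676127] [1.98160712 1.24663139 2.11281313]
[0.64280422 0.08212076 0.03829594] 0.04353783715342322 80.34197549079097
```

Emit:
carry_out([
  {"fingers":1,"dx":-0.05,"dy":-0.11,"dz":0,"rx":0,"ry":0,"rz":-0.31},
  {"fingers":1,"dx":-0.055,"dy":-0.11,"dz":0,"rx":0,"ry":0,"rz":-0.31},
  {"fingers":1,"dx":-0.06,"dy":-0.107,"dz":0,"rx":0,"ry":0,"rz":-0.31},
  {"fingers":1,"dx":-0.06,"dy":-0.105,"dz":0,"rx":0,"ry":0,"rz":-0.31},
  {"fingers":1,"dx":-0.01,"dy":-0.03,"dz":0,"rx":0,"ry":0,"rz":0},
  {"fingers":1,"dx":0,"dy":0,"dz":0,"rx":0,"ry":0,"rz":0},
])

```text
time_s: 26.8
tool_pos: [0.6282, 0.0819, 0.0383]
tool_rot: [179.9, -0.1, 70.0]
force: [4.8, 0.8, 0.5]
grip_width: 0.0116
```

Run:
```python
from h import *
o=sensors.get_obs();p=o["tool_pos"];print(np.round(o["qpos"],1),o["wrist_torque"],o["force"])
v=p[:2]-[0.6355,0.0392];print(p,np.linalg.norm(v),np.degrees(np.arctan2(v[1],v[0])))
```

```text
[ 23.4  31.4 -42.9  95.7  23.7  62.2 -46.5] [ 0.16117837 -1.14900133  0.05333908] [4.75690022 0.84757712 0.5041596 ]
[0.62816601 0.08190983 0.03832748] 0.043334943520691005 99.74360614448794
```

Force building in +x at a tab angle of about 1.63 rad, so it's at its stop. Release and rise.

Emit:
carry_out([
  {"fingers":0.3,"dx":0,"dy":0.02,"dz":0,"rx":0,"ry":0,"rz":0},
  {"fingers":0.3,"dx":0,"dy":0,"dz":0,"rx":0,"ry":0,"rz":0},
  {"fingers":0.3,"dx":0,"dy":0,"dz":0,"rx":0,"ry":0,"rz":0},
  {"fingers":0.3,"dx":0,"dy":0,"dz":-0.5,"rx":0,"ry":0,"rz":0},
  {"fingers":0.3,"dx":0,"dy":0,"dz":-1,"rx":0,"ry":0,"rz":0},
  {"fingers":0,"dx":0,"dy":0,"dz":-1,"rx":0,"ry":0,"rz":0},
  {"fingers":0,"dx":0,"dy":0,"dz":-1,"rx":0,"ry":0,"rz":0},
  {"fingers":0,"dx":0,"dy":0,"dz":0,"rx":0,"ry":0,"rz":0},
])

```text
time_s: 27.8
tool_pos: [0.6291, 0.0823, 0.1466]
tool_rot: [179.7, -0.1, 70.1]
force: [0.1, -0.2, -0.8]
grip_width: 0.0423
```

Run:
```python
from h import *
d=look("scene");crop(d,160,180,170,170,3.5,"pics/c6.png")
plan(0.575,0.0325,0.14,6.55)
import pickle;t=pickle.load(open("top4.pkl","rb"));s=pickle.load(open("scene4.pkl","rb"))
# heat sink top corners in crops
print("top hs",ray2z(t,[(200+u/4.5,105+v/4.5) for u,v in [(250,300),(298,296),(308,366),(260,372)]],0.0468))
print("scene hs",ray2z(s,[(160+u/3.5,180+v/3.5) for u,v in [(293,285),(340,243),(370,268),(315,308)]],0.0468))
```

```text
turn rz total 6.351
after turn: total [-1.942  1.429  0.151] rows 2 each [-0.971  0.714  0.075] | pose [0.628  0.0817 0.1445] 6.55 rot [ 1.7985e+02 -5.0000e-02  7.0060e+01] F [ 0.6 -0.4 -0.4] w 0.0432 t 27.85
top hs [[0.59078858 0.04398853 0.0468    ]
 [0.5922533  0.02046668 0.0468    ]
 [0.55719844 0.01607666 0.0468    ]
 [0.55474411 0.03947667 0.0468    ]]
scene hs [[0.59395581 0.02733676 0.0468    ]
 [0.55918645 0.01982224 0.0468    ]
 [0.55449993 0.04197171 0.0468    ]
 [0.59178855 0.0455909  0.0468    ]]
```

View pics/c6.png

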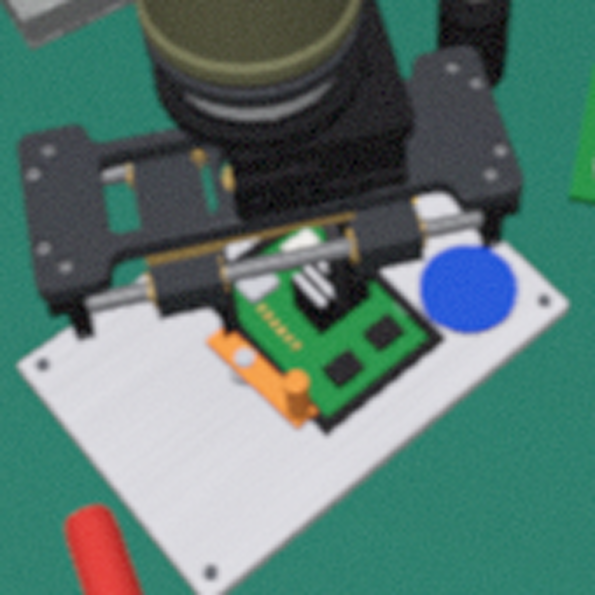

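The tab now lies parallel to the frame's far edge and the board is free. Heat sink centre is ≈(0.5745,0.032). I'll turn back to yaw 6.55° and go above it.

Emit:
carry_out([
  {"fingers":0,"dx":0,"dy":0,"dz":0,"rx":0,"ry":0,"rz":0.9},
  {"fingers":0,"dx":0,"dy":0,"dz":0,"rx":0,"ry":0,"rz":0.9},
  {"fingers":0,"dx":0,"dy":0,"dz":0,"rx":0,"ry":0,"rz":0.9},
  {"fingers":0,"dx":0,"dy":0,"dz":0,"rx":0,"ry":0,"rz":0.9},
  {"fingers":0,"dx":0,"dy":0,"dz":0,"rx":0,"ry":0,"rz":0.9},
  {"fingers":0,"dx":0,"dy":0,"dz":0,"rx":0,"ry":0,"rz":0.9},
  {"fingers":0,"dx":0,"dy":0,"dz":0,"rx":0,"ry":0,"rz":0.95},
  {"fingers":0,"dx":-0.92,"dy":0.7,"dz":0,"rx":0,"ry":0,"rz":0},
  {"fingers":0,"dx":-0.92,"dy":0.7,"dz":0,"rx":0,"ry":0,"rz":0},
  {"fingers":0,"dx":0,"dy":0,"dz":0,"rx":0,"ry":0,"rz":0},
  {"fingers":0,"dx":0,"dy":0,"dz":0,"rx":0,"ry":0,"rz":0},
])

```text
time_s: 29.22
tool_pos: [0.5772, 0.0339, 0.1424]
tool_rot: [-180.0, 0.0, 6.6]
force: [0.2, -0.4, 0.2]
grip_width: 0.0432
```

Run:
```python
from h import *
d=look("wrist");cv2.imwrite("pics/w4.png",d["color"][:,:,::-1])
print(proj(d,[[0.5745,0.032,0.0468]]))
plan(0.5785,0.0327,0.0265,6.55)
```

```text
[[281.07605439 219.17895489]]
turn rz total 0.006
after turn: total [0.028 0.06  3.866] rows 4 each [0.007 0.015 0.966] | pose [0.5775 0.0344 0.1425] 6.55 rot [-179.95   -0.      6.61] F [-0.3 -0.3 -0. ] w 0.0437 t 29.275
```

View pics/w4.png

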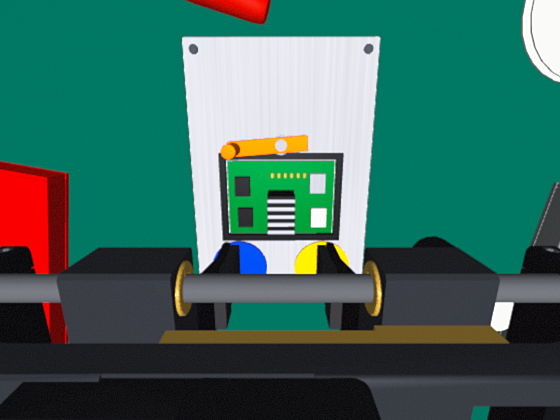

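The wrist view shows the heat sink at (282,215), centred between the fingers, with the tab (229–308,145) clear of the board. Going down.

Emit:
carry_out([
  {"fingers":0,"dx":0.03,"dy":0.05,"dz":0.9,"rx":0,"ry":0,"rz":0},
  {"fingers":0,"dx":0,"dy":0,"dz":0.9,"rx":0,"ry":0,"rz":0},
  {"fingers":0,"dx":0,"dy":0,"dz":0.9,"rx":0,"ry":0,"rz":0},
  {"fingers":0,"dx":0,"dy":0,"dz":0.7,"rx":0,"ry":0,"rz":0},
  {"fingers":0,"dx":0,"dy":0,"dz":0.3,"rx":0,"ry":0,"rz":0},
  {"fingers":0,"dx":0,"dy":0,"dz":0.16,"rx":0,"ry":0,"rz":0},
  {"fingers":0,"dx":0,"dy":0,"dz":0,"rx":0,"ry":0,"rz":0},
  {"fingers":1,"dx":0,"dy":0,"dz":0,"rx":0,"ry":0,"rz":0},
  {"fingers":1,"dx":0,"dy":0,"dz":0,"rx":0,"ry":0,"rz":0},
  {"fingers":1,"dx":0,"dy":0,"dz":0,"rx":0,"ry":0,"rz":0},
  {"fingers":1,"dx":0,"dy":0,"dz":0,"rx":0,"ry":0,"rz":0},
  {"fingers":1,"dx":0,"dy":0,"dz":0,"rx":0,"ry":0,"rz":0},
], force=25)

```text
time_s: 30.78
tool_pos: [0.5786, 0.0319, 0.0274]
tool_rot: [180.0, -0.0, 6.6]
force: [-1.3, -0.9, 3.6]
grip_width: 0.0235
```

Emit:
carry_out([
  {"fingers":1,"dx":0,"dy":0,"dz":0,"rx":0,"ry":0,"rz":0},
  {"fingers":1,"dx":0,"dy":0,"dz":-0.15,"rx":0,"ry":0,"rz":0},
  {"fingers":1,"dx":0,"dy":0,"dz":-0.2,"rx":0,"ry":0,"rz":0},
  {"fingers":1,"dx":0,"dy":0,"dz":-0.3,"rx":0,"ry":0,"rz":0},
  {"fingers":1,"dx":0,"dy":0,"dz":-0.7,"rx":0,"ry":0,"rz":0},
  {"fingers":1,"dx":0,"dy":0,"dz":-0.9,"rx":0,"ry":0,"rz":0},
  {"fingers":1,"dx":0,"dy":0,"dz":-0.9,"rx":0,"ry":0,"rz":0},
  {"fingers":1,"dx":0,"dy":0,"dz":-0.6,"rx":0,"ry":0,"rz":0},
  {"fingers":1,"dx":0,"dy":0,"dz":0,"rx":0,"ry":0,"rz":0},
  {"fingers":1,"dx":0,"dy":0,"dz":0,"rx":0,"ry":0,"rz":0},
])

```text
time_s: 32.02
tool_pos: [0.5776, 0.0319, 0.1386]
tool_rot: [180.0, 0.1, 6.6]
force: [-1.1, 0.1, -0.6]
grip_width: 0.0236
```

Run:
```python
from h import *
d=look("scene");crop(d,160,180,200,170,3.5,"pics/c7.png")
plan(0.490,0.329,0.14,-3.6)
```

```text
turn rz total 1.016
after turn: total [-3.53  -9.702 -0.058] rows 10 each [-0.353 -0.97  -0.006] | pose [0.5774 0.0319 0.1383] -3.6 rot [-1.7999e+02  1.2000e-01  6.5600e+00] F [-0.  -0.3 -1.5] w 0.0237 t 32.075
```

View pics/c7.png

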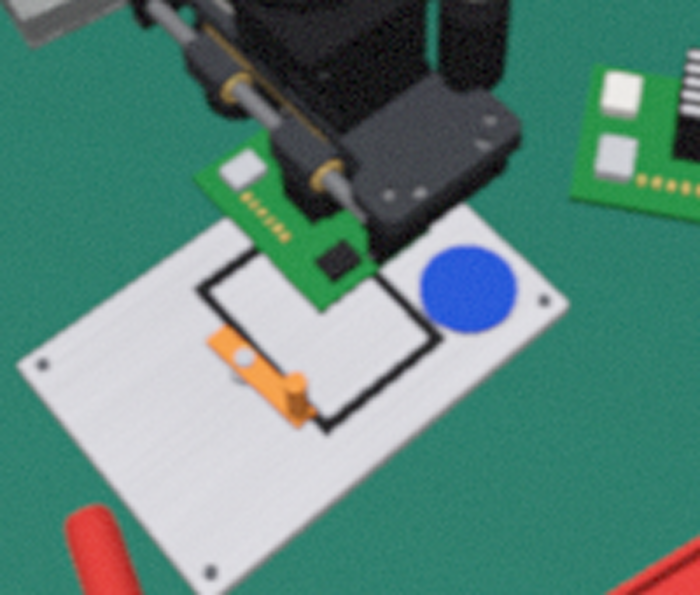

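The board is lifted out level and the tab stays open. Carrying it to the red tray, no turn needed.

Run:
```python
from h import *
plan(0.484,0.328,0.14)
```

```text
after turn: total [ -1.966 -10.163  -0.058] rows 11 each [-0.179 -0.924 -0.005] | pose [0.5774 0.0319 0.1383] 6.56 rot [-1.7999e+02  1.2000e-01  6.5600e+00] F [-0.  -0.3 -1.5] w 0.0237 t 32.075
```

Emit:
carry_out([
  {"fingers":1,"dx":-0.08,"dy":-0.4,"dz":0,"rx":0,"ry":0,"rz":0},
  {"fingers":1,"dx":-0.18,"dy":-0.94,"dz":0,"rx":0,"ry":0,"rz":0},
  {"fingers":1,"dx":-0.18,"dy":-0.94,"dz":0,"rx":0,"ry":0,"rz":0},
  {"fingers":1,"dx":-0.18,"dy":-0.94,"dz":0,"rx":0,"ry":0,"rz":0},
  {"fingers":1,"dx":-0.18,"dy":-0.94,"dz":0,"rx":0,"ry":0,"rz":0},
  {"fingers":1,"dx":-0.18,"dy":-0.94,"dz":0,"rx":0,"ry":0,"rz":0},
  {"fingers":1,"dx":-0.18,"dy":-0.94,"dz":0,"rx":0,"ry":0,"rz":0},
  {"fingers":1,"dx":-0.18,"dy":-0.94,"dz":0,"rx":0,"ry":0,"rz":0},
  {"fingers":1,"dx":-0.18,"dy":-0.94,"dz":0,"rx":0,"ry":0,"rz":0},
  {"fingers":1,"dx":-0.18,"dy":-0.94,"dz":0,"rx":0,"ry":0,"rz":0},
  {"fingers":1,"dx":-0.18,"dy":-0.9,"dz":0,"rx":0,"ry":0,"rz":0},
  {"fingers":1,"dx":-0.08,"dy":-0.4,"dz":0,"rx":0,"ry":0,"rz":0},
])

```text
time_s: 33.58
tool_pos: [0.483, 0.3305, 0.1389]
tool_rot: [-180.0, 0.1, 6.8]
force: [-0.9, -0.2, -1.6]
grip_width: 0.0238
```

Emit:
carry_out([
  {"fingers":1,"dx":0,"dy":0,"dz":0,"rx":0,"ry":0,"rz":0},
  {"fingers":1,"dx":0,"dy":0,"dz":0,"rx":0,"ry":0,"rz":0},
])

```text
time_s: 33.83
tool_pos: [0.4856, 0.3267, 0.1391]
tool_rot: [179.9, 0.0, 6.5]
force: [0.3, -0.4, -1.3]
grip_width: 0.0241
```

Run:
```python
from h import *
d=look("scene");crop(d,300,260,200,160,4,"pics/s8.png")
plan(0.484,0.328,0.0195)
```

```text
after turn: total [-0.053 -0.053  3.988] rows 4 each [-0.013 -0.013  0.997] | pose [0.4858 0.3266 0.1391] 6.45 rot [1.7993e+02 1.0000e-02 6.4500e+00] F [ 0.8 -0.2 -0.8] w 0.0234 t 33.875
```

View pics/s8.png

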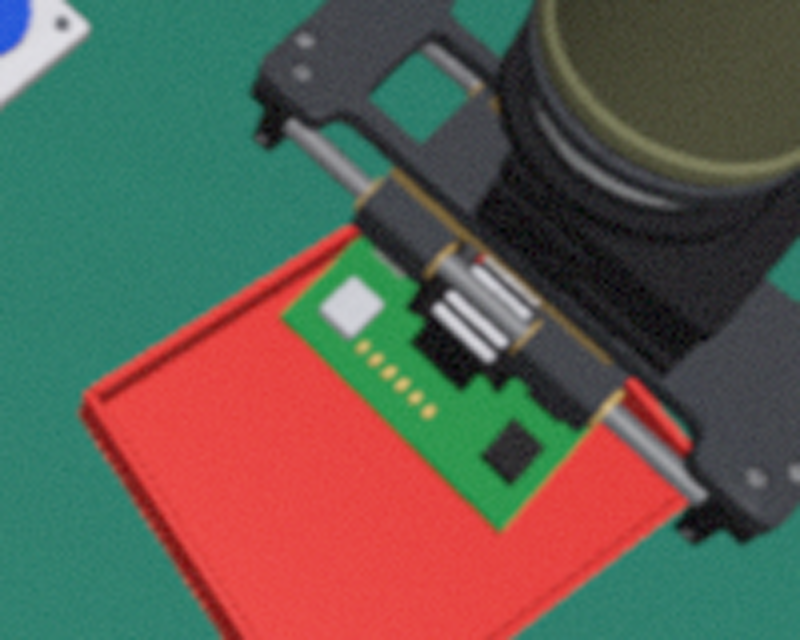

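The board hangs level over the tray's middle, allowing for its height. Lowering.

Emit:
carry_out([
  {"fingers":1,"dx":-0.05,"dy":-0.05,"dz":0.7,"rx":0,"ry":0,"rz":0},
  {"fingers":1,"dx":0,"dy":0,"dz":0.8,"rx":0,"ry":0,"rz":0},
  {"fingers":1,"dx":0,"dy":0,"dz":0.8,"rx":0,"ry":0,"rz":0},
  {"fingers":1,"dx":0,"dy":0,"dz":0.7,"rx":0,"ry":0,"rz":0},
  {"fingers":1,"dx":0,"dy":0,"dz":0.4,"rx":0,"ry":0,"rz":0},
  {"fingers":1,"dx":0,"dy":0,"dz":0.25,"rx":0,"ry":0,"rz":0},
  {"fingers":1,"dx":0,"dy":0,"dz":0.15,"rx":0,"ry":0,"rz":0},
  {"fingers":1,"dx":0,"dy":0,"dz":0.1,"rx":0,"ry":0,"rz":0},
  {"fingers":1,"dx":0,"dy":0,"dz":0,"rx":0,"ry":0,"rz":0},
  {"fingers":1,"dx":0,"dy":0,"dz":0,"rx":0,"ry":0,"rz":0},
])

```text
time_s: 35.12
tool_pos: [0.4836, 0.3296, 0.0228]
tool_rot: [-180.0, -0.0, 6.6]
force: [-0.4, 0.1, -1.3]
grip_width: 0.0236
```

Emit:
carry_out([
  {"fingers":1,"dx":0,"dy":0,"dz":0.07,"rx":0,"ry":0,"rz":0},
  {"fingers":1,"dx":0,"dy":0,"dz":0.04,"rx":0,"ry":0,"rz":0},
  {"fingers":1,"dx":0,"dy":0,"dz":0,"rx":0,"ry":0,"rz":0},
  {"fingers":1,"dx":0,"dy":0,"dz":0,"rx":0,"ry":0,"rz":0},
])

```text
time_s: 35.62
tool_pos: [0.4834, 0.3294, 0.0194]
tool_rot: [180.0, -0.0, 6.6]
force: [-1.5, -1.8, 3.7]
grip_width: 0.0237
```

Contact at the expected height. Release and rise.

Emit:
carry_out([
  {"fingers":0.2,"dx":0,"dy":0,"dz":0,"rx":0,"ry":0,"rz":0},
  {"fingers":0.2,"dx":0,"dy":0,"dz":0,"rx":0,"ry":0,"rz":0},
  {"fingers":0.2,"dx":0,"dy":0,"dz":0,"rx":0,"ry":0,"rz":0},
  {"fingers":0.2,"dx":0,"dy":0,"dz":-0.4,"rx":0,"ry":0,"rz":0},
  {"fingers":0.2,"dx":0,"dy":0,"dz":-1,"rx":0,"ry":0,"rz":0},
  {"fingers":-1,"dx":0,"dy":0,"dz":-1,"rx":0,"ry":0,"rz":0},
  {"fingers":-1,"dx":0,"dy":0,"dz":-1,"rx":0,"ry":0,"rz":0},
  {"fingers":-1,"dx":0,"dy":0,"dz":-1,"rx":0,"ry":0,"rz":0},
  {"fingers":-1,"dx":0,"dy":0,"dz":-1,"rx":0,"ry":0,"rz":0},
  {"fingers":-1,"dx":0,"dy":0,"dz":0,"rx":0,"ry":0,"rz":0},
])

```text
time_s: 36.88
tool_pos: [0.4847, 0.3309, 0.1846]
tool_rot: [-179.9, -0.3, 6.6]
force: [0.6, -0.4, 0.2]
grip_width: 0.0767
```

Run:
```python
from h import *
np.set_printoptions(precision=4,suppress=True)
d=look("scene");crop(d,300,260,200,160,4,"pics/s9.png")
t=look("top");cv2.imwrite("pics/t9.png",t["color"][:,:,::-1])
print("scene",ray2z(d,[c for c,_ in blobs(d,white,(145,95,225,150))[0]],0.114),[c for c,_ in blobs(d,white,(145,95,225,150))[0]])
print("top",ray2z(t,[c for c,_ in blobs(t,white,(384,155,455,240))[0]],0.114),[c for c,_ in blobs(t,white,(384,155,455,240))[0]])
plan(0.575,-0.3125,0.19)
```

```text
scene [[ 0.4771 -0.3126  0.114 ]
 [ 0.5729 -0.3135  0.114 ]] [array([205. , 109.5]), array([165.5   , 126.0694])]
top [[ 0.5749 -0.3136  0.114 ]
 [ 0.4797 -0.3128  0.114 ]] [array([428.5115, 167.4962]), array([431.4071, 213.6857])]
after turn: total [ 0.591 21.605 -0.289] rows 22 each [ 0.027  0.982 -0.013] | pose [0.4833 0.3294 0.1813] 6.56 rot [179.99  -0.03   6.56] F [-1.   0.3 -1.5] w 0.0829 t 36.975
```

View pics/s9.png

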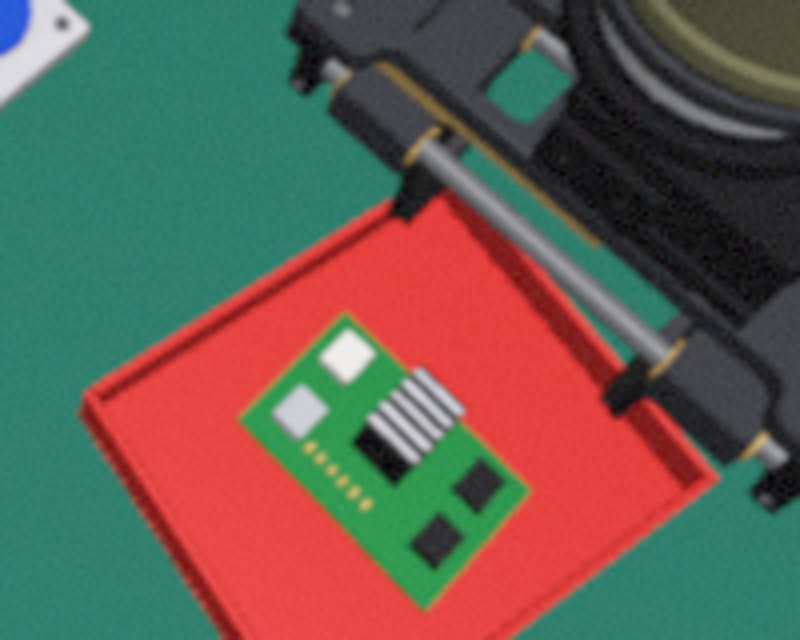

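View pics/t9.png

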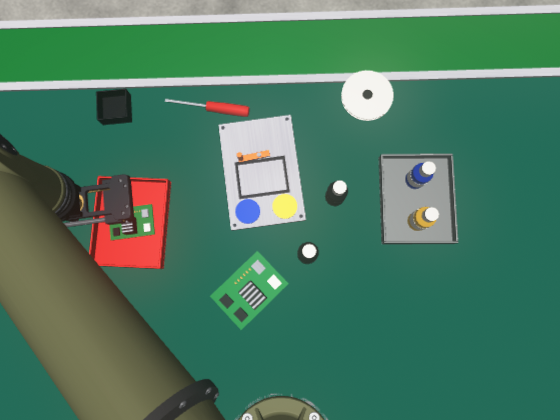

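The board lies flat, well inside the red tray. Both bottles are where I released them, agreeing within 2 mm in both views, and the tab is open. Next I'll fetch blue.

Emit:
carry_out([
  {"fingers":-1,"dx":0.03,"dy":0.98,"dz":0,"rx":0,"ry":0,"rz":0},
  {"fingers":-1,"dx":0.03,"dy":0.98,"dz":0,"rx":0,"ry":0,"rz":0},
  {"fingers":-1,"dx":0.03,"dy":0.98,"dz":0,"rx":0,"ry":0,"rz":0},
  {"fingers":-1,"dx":0.03,"dy":0.98,"dz":0,"rx":0,"ry":0,"rz":0},
  {"fingers":-1,"dx":0.03,"dy":0.98,"dz":0,"rx":0,"ry":0,"rz":0},
  {"fingers":-1,"dx":0.03,"dy":0.98,"dz":0,"rx":0,"ry":0,"rz":0},
  {"fingers":-1,"dx":0.03,"dy":0.98,"dz":0,"rx":0,"ry":0,"rz":0},
  {"fingers":-1,"dx":0.03,"dy":0.98,"dz":0,"rx":0,"ry":0,"rz":0},
  {"fingers":-1,"dx":0.03,"dy":0.98,"dz":0,"rx":0,"ry":0,"rz":0},
  {"fingers":-1,"dx":0.03,"dy":0.98,"dz":0,"rx":0,"ry":0,"rz":0},
  {"fingers":-1,"dx":0.03,"dy":0.98,"dz":0,"rx":0,"ry":0,"rz":0},
  {"fingers":-1,"dx":0.03,"dy":0.98,"dz":0,"rx":0,"ry":0,"rz":0},
], force=20)

```text
time_s: 38.48
tool_pos: [0.5336, -0.0208, 0.1798]
tool_rot: [-180.0, 0.1, 6.6]
force: [0.1, -0.1, 0.9]
grip_width: 0.0872
```

Emit:
carry_out([
  {"fingers":-1,"dx":0.03,"dy":0.98,"dz":0,"rx":0,"ry":0,"rz":0},
  {"fingers":-1,"dx":0.03,"dy":0.98,"dz":0,"rx":0,"ry":0,"rz":0},
  {"fingers":-1,"dx":0.03,"dy":0.98,"dz":0,"rx":0,"ry":0,"rz":0},
  {"fingers":-1,"dx":0.03,"dy":0.98,"dz":0,"rx":0,"ry":0,"rz":0},
  {"fingers":-1,"dx":0.03,"dy":0.98,"dz":0,"rx":0,"ry":0,"rz":0},
  {"fingers":-1,"dx":0.03,"dy":0.98,"dz":0,"rx":0,"ry":0,"rz":0},
  {"fingers":-1,"dx":0.03,"dy":0.98,"dz":0,"rx":0,"ry":0,"rz":0},
  {"fingers":-1,"dx":0.03,"dy":0.98,"dz":0,"rx":0,"ry":0,"rz":0},
  {"fingers":-1,"dx":0.03,"dy":0.98,"dz":0,"rx":0,"ry":0,"rz":0},
  {"fingers":-1,"dx":0.03,"dy":0.98,"dz":0,"rx":0,"ry":0,"rz":0},
  {"fingers":-1,"dx":0,"dy":0,"dz":0,"rx":0,"ry":0,"rz":0},
  {"fingers":-1,"dx":0,"dy":0,"dz":0,"rx":0,"ry":0,"rz":0},
])

```text
time_s: 39.98
tool_pos: [0.5766, -0.3096, 0.1799]
tool_rot: [-179.9, 0.1, 6.6]
force: [0.2, 0.5, -0.7]
grip_width: 0.0871
```

Run:
```python
from h import *
d=look("wrist");cv2.imwrite("pics/w5.png",d["color"][:,:,::-1])
print(proj(d,[[0.575,-0.313,0.114]]))
plan(0.575,-0.3128,0.093)
```

```text
[[283.71194905 228.79039847]]
after turn: total [-0.076  0.115  2.912] rows 3 each [-0.025  0.038  0.971] | pose [ 0.5769 -0.3091  0.1803] 6.66 rot [-1.799e+02  5.000e-02  6.660e+00] F [0.5 0.1 0.9] w 0.0871 t 40.025
```

View pics/w5.png

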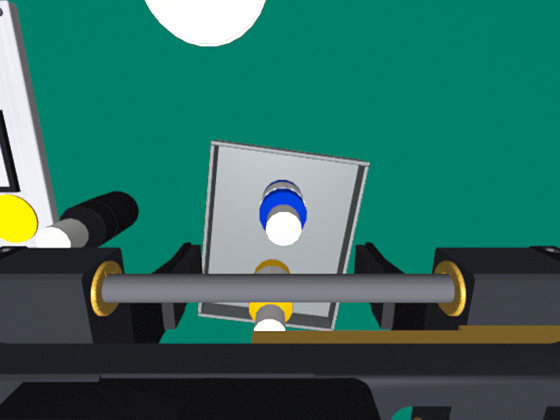

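The blue cap is at (283,229), as predicted. Grip.

Emit:
carry_out([
  {"fingers":-1,"dx":-0.05,"dy":0.09,"dz":0.9,"rx":0,"ry":0,"rz":0},
  {"fingers":-1,"dx":0,"dy":0,"dz":0.9,"rx":0,"ry":0,"rz":0},
  {"fingers":-1,"dx":0,"dy":0,"dz":0.7,"rx":0,"ry":0,"rz":0},
  {"fingers":-1,"dx":0,"dy":0,"dz":0.36,"rx":0,"ry":0,"rz":0},
  {"fingers":-1,"dx":0,"dy":0,"dz":0,"rx":0,"ry":0,"rz":0},
  {"fingers":1,"dx":0,"dy":0,"dz":0,"rx":0,"ry":0,"rz":0},
  {"fingers":1,"dx":0,"dy":0,"dz":0,"rx":0,"ry":0,"rz":0},
  {"fingers":1,"dx":0,"dy":0,"dz":0,"rx":0,"ry":0,"rz":0},
  {"fingers":1,"dx":0,"dy":0,"dz":0,"rx":0,"ry":0,"rz":0},
  {"fingers":1,"dx":0,"dy":0,"dz":0,"rx":0,"ry":0,"rz":0},
  {"fingers":1,"dx":0,"dy":0,"dz":0,"rx":0,"ry":0,"rz":0},
  {"fingers":1,"dx":0,"dy":0,"dz":0,"rx":0,"ry":0,"rz":0},
], force=20)

```text
time_s: 41.52
tool_pos: [0.5757, -0.3138, 0.0953]
tool_rot: [180.0, 0.0, 6.6]
force: [-0.0, -0.0, -0.3]
grip_width: 0.0276
```

Emit:
carry_out([
  {"fingers":1,"dx":0,"dy":0,"dz":0,"rx":0,"ry":0,"rz":0},
  {"fingers":1,"dx":0,"dy":0,"dz":0,"rx":0,"ry":0,"rz":0},
  {"fingers":1,"dx":0,"dy":0,"dz":0,"rx":0,"ry":0,"rz":0},
])

```text
time_s: 41.9
tool_pos: [0.5758, -0.3138, 0.0953]
tool_rot: [180.0, -0.0, 6.6]
force: [-0.8, -0.7, 0.5]
grip_width: 0.0275
```

Emit:
carry_out([
  {"fingers":1,"dx":0,"dy":0,"dz":-0.4,"rx":0,"ry":0,"rz":0},
  {"fingers":1,"dx":0,"dy":0,"dz":-0.9,"rx":0,"ry":0,"rz":0},
  {"fingers":1,"dx":0,"dy":0,"dz":-0.9,"rx":0,"ry":0,"rz":0},
  {"fingers":1,"dx":0,"dy":0,"dz":-0.9,"rx":0,"ry":0,"rz":0},
  {"fingers":1,"dx":0,"dy":0,"dz":-0.9,"rx":0,"ry":0,"rz":0},
  {"fingers":1,"dx":0,"dy":0,"dz":-0.9,"rx":0,"ry":0,"rz":0},
  {"fingers":1,"dx":0,"dy":0,"dz":-0.3,"rx":0,"ry":0,"rz":0},
  {"fingers":1,"dx":0,"dy":0,"dz":0,"rx":0,"ry":0,"rz":0},
  {"fingers":1,"dx":0,"dy":0,"dz":0,"rx":0,"ry":0,"rz":0},
])

```text
time_s: 43.02
tool_pos: [0.5751, -0.3134, 0.2498]
tool_rot: [-179.9, 0.1, 6.6]
force: [-0.8, -0.4, -2.0]
grip_width: 0.0275
```

Run:
```python
from h import *
plan(0.510,0.0675,0.25)
```

```text
after turn: total [-7.0400e-01 -1.2863e+01 -6.0000e-03] rows 13 each [-0.054 -0.989 -0.   ] | pose [ 0.5751 -0.3134  0.2498] 6.56 rot [-1.7993e+02  1.2000e-01  6.5600e+00] F [-0.8 -0.4 -2. ] w 0.0275 t 43.025
```

Emit:
carry_out([
  {"fingers":1,"dx":-0.03,"dy":-0.5,"dz":0,"rx":0,"ry":0,"rz":0},
  {"fingers":1,"dx":-0.05,"dy":-0.85,"dz":0,"rx":0,"ry":0,"rz":0},
  {"fingers":1,"dx":-0.05,"dy":-0.85,"dz":0,"rx":0,"ry":0,"rz":0},
  {"fingers":1,"dx":-0.05,"dy":-0.85,"dz":0,"rx":0,"ry":0,"rz":0},
  {"fingers":1,"dx":-0.05,"dy":-0.85,"dz":0,"rx":0,"ry":0,"rz":0},
  {"fingers":1,"dx":-0.05,"dy":-0.85,"dz":0,"rx":0,"ry":0,"rz":0},
  {"fingers":1,"dx":-0.05,"dy":-0.85,"dz":0,"rx":0,"ry":0,"rz":0},
  {"fingers":1,"dx":-0.05,"dy":-0.85,"dz":0,"rx":0,"ry":0,"rz":0},
])

```text
time_s: 44.02
tool_pos: [0.542, -0.1211, 0.2514]
tool_rot: [180.0, -0.0, 6.6]
force: [0.1, -0.1, -1.3]
grip_width: 0.0277
```

Emit:
carry_out([
  {"fingers":1,"dx":-0.05,"dy":-0.85,"dz":0,"rx":0,"ry":0,"rz":0},
  {"fingers":1,"dx":-0.05,"dy":-0.85,"dz":0,"rx":0,"ry":0,"rz":0},
  {"fingers":1,"dx":-0.05,"dy":-0.85,"dz":0,"rx":0,"ry":0,"rz":0},
  {"fingers":1,"dx":-0.05,"dy":-0.85,"dz":0,"rx":0,"ry":0,"rz":0},
  {"fingers":1,"dx":-0.05,"dy":-0.85,"dz":0,"rx":0,"ry":0,"rz":0},
  {"fingers":1,"dx":-0.05,"dy":-0.85,"dz":0,"rx":0,"ry":0,"rz":0},
  {"fingers":1,"dx":-0.05,"dy":-0.85,"dz":0,"rx":0,"ry":0,"rz":0},
  {"fingers":1,"dx":-0.02,"dy":-0.46,"dz":0,"rx":0,"ry":0,"rz":0},
  {"fingers":1,"dx":0,"dy":0,"dz":0,"rx":0,"ry":0,"rz":0},
  {"fingers":1,"dx":0,"dy":0,"dz":0,"rx":0,"ry":0,"rz":0},
  {"fingers":1,"dx":0,"dy":0,"dz":0,"rx":0,"ry":0,"rz":0},
])

```text
time_s: 45.4
tool_pos: [0.5095, 0.0657, 0.2512]
tool_rot: [180.0, 0.0, 6.4]
force: [-0.2, 0.2, -1.3]
grip_width: 0.0275
```

Run:
```python
from h import *
plan(0.510,0.0675,0.1065)
```

```text
after turn: total [ 0.022 -0.058  4.823] rows 5 each [ 0.004 -0.012  0.965] | pose [0.5095 0.0657 0.2512] 6.44 rot [1.7998e+02 2.0000e-02 6.4400e+00] F [-0.2  0.2 -1.3] w 0.0275 t 45.4
```

Emit:
carry_out([
  {"fingers":1,"dx":0.02,"dy":-0.05,"dz":0.7,"rx":0,"ry":0,"rz":0},
  {"fingers":1,"dx":0,"dy":0,"dz":0.9,"rx":0,"ry":0,"rz":0},
  {"fingers":1,"dx":0,"dy":0,"dz":0.9,"rx":0,"ry":0,"rz":0},
  {"fingers":1,"dx":0,"dy":0,"dz":0.9,"rx":0,"ry":0,"rz":0},
  {"fingers":1,"dx":0,"dy":0,"dz":0.6,"rx":0,"ry":0,"rz":0},
  {"fingers":1,"dx":0,"dy":0,"dz":0.4,"rx":0,"ry":0,"rz":0},
  {"fingers":1,"dx":0,"dy":0,"dz":0.15,"rx":0,"ry":0,"rz":0},
  {"fingers":1,"dx":0,"dy":0,"dz":0.1,"rx":0,"ry":0,"rz":0},
  {"fingers":1,"dx":0,"dy":0,"dz":0,"rx":0,"ry":0,"rz":0},
  {"fingers":1,"dx":0,"dy":0,"dz":0,"rx":0,"ry":0,"rz":0},
])

```text
time_s: 46.65
tool_pos: [0.5102, 0.0686, 0.1124]
tool_rot: [180.0, -0.1, 6.6]
force: [-0.5, 0.2, -1.9]
grip_width: 0.0275
```

Run:
```python
from h import *
plan(0.510,0.0675,0.1063)
d=look("scene");crop(d,220,160,130,130,4.5,"pics/s10.png")
```

```text
after turn: total [-0.01   0.036  0.202] rows 1 each [-0.01   0.036  0.202] | pose [0.5102 0.0686 0.1124] 6.56 rot [ 1.7998e+02 -6.0000e-02  6.5600e+00] F [-0.5  0.2 -1.9] w 0.0275 t 46.65
```

View pics/s10.png

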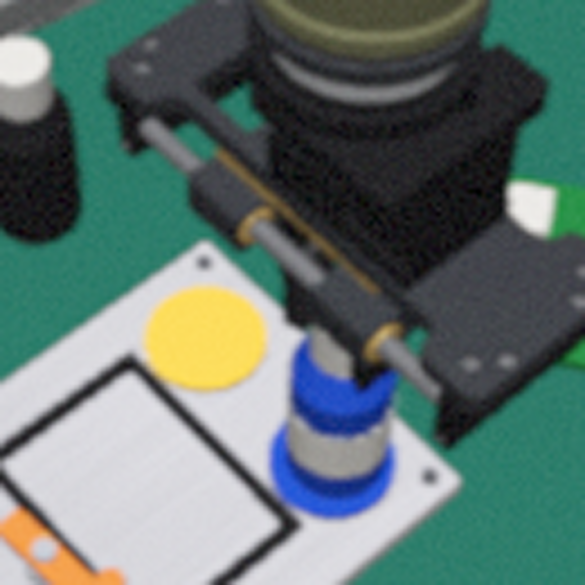

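Blue hovers about 6 mm above the blue pad, nicely centred (crop (335,460)). Lower the rest.

Emit:
carry_out([
  {"fingers":1,"dx":-0.01,"dy":0.03,"dz":0.1,"rx":0,"ry":0,"rz":0},
  {"fingers":1,"dx":0,"dy":0,"dz":0.07,"rx":0,"ry":0,"rz":0},
  {"fingers":1,"dx":0,"dy":0,"dz":0.04,"rx":0,"ry":0,"rz":0},
  {"fingers":1,"dx":0,"dy":0,"dz":0,"rx":0,"ry":0,"rz":0},
  {"fingers":1,"dx":0,"dy":0,"dz":0,"rx":0,"ry":0,"rz":0},
])

```text
time_s: 47.32
tool_pos: [0.51, 0.0676, 0.1063]
tool_rot: [180.0, -0.1, 6.6]
force: [-1.7, 0.3, 6.1]
grip_width: 0.0271
```

Emit:
carry_out([
  {"fingers":-1,"dx":0,"dy":0,"dz":-0.02,"rx":0,"ry":0,"rz":0},
  {"fingers":-1,"dx":0,"dy":0,"dz":0,"rx":0,"ry":0,"rz":0},
  {"fingers":-1,"dx":0,"dy":0,"dz":0,"rx":0,"ry":0,"rz":0},
  {"fingers":-1,"dx":0,"dy":0,"dz":0,"rx":0,"ry":0,"rz":0},
  {"fingers":-1,"dx":0,"dy":0,"dz":-0.5,"rx":0,"ry":0,"rz":0},
  {"fingers":-1,"dx":0,"dy":0,"dz":-1,"rx":0,"ry":0,"rz":0},
  {"fingers":-1,"dx":0,"dy":0,"dz":-1,"rx":0,"ry":0,"rz":0},
  {"fingers":-1,"dx":0,"dy":0,"dz":0,"rx":0,"ry":0,"rz":0},
])

```text
time_s: 48.32
tool_pos: [0.5117, 0.0681, 0.1847]
tool_rot: [179.9, -0.4, 6.6]
force: [0.0, -0.5, -0.7]
grip_width: 0.0864
```

Run:
```python
from h import *
plan(0.4788,-0.3123,0.183)
```

```text
after turn: total [-2.539 12.471  0.055] rows 13 each [-0.195  0.959  0.004] | pose [0.5117 0.0681 0.1847] 6.57 rot [179.95  -0.35   6.57] F [ 0.  -0.5 -0.7] w 0.0864 t 48.325
```

Emit:
carry_out([
  {"fingers":-1,"dx":-0.19,"dy":0.96,"dz":0,"rx":0,"ry":0,"rz":0},
  {"fingers":-1,"dx":-0.19,"dy":0.96,"dz":0,"rx":0,"ry":0,"rz":0},
  {"fingers":-1,"dx":-0.19,"dy":0.96,"dz":0,"rx":0,"ry":0,"rz":0},
  {"fingers":-1,"dx":-0.19,"dy":0.96,"dz":0,"rx":0,"ry":0,"rz":0},
  {"fingers":-1,"dx":-0.19,"dy":0.96,"dz":0,"rx":0,"ry":0,"rz":0},
  {"fingers":-1,"dx":-0.19,"dy":0.96,"dz":0,"rx":0,"ry":0,"rz":0},
  {"fingers":-1,"dx":-0.19,"dy":0.96,"dz":0,"rx":0,"ry":0,"rz":0},
  {"fingers":-1,"dx":-0.19,"dy":0.96,"dz":0,"rx":0,"ry":0,"rz":0},
  {"fingers":-1,"dx":-0.19,"dy":0.96,"dz":0,"rx":0,"ry":0,"rz":0},
  {"fingers":-1,"dx":-0.19,"dy":0.96,"dz":0,"rx":0,"ry":0,"rz":0},
  {"fingers":-1,"dx":-0.19,"dy":0.96,"dz":0,"rx":0,"ry":0,"rz":0},
  {"fingers":-1,"dx":-0.19,"dy":0.96,"dz":0,"rx":0,"ry":0,"rz":0},
])

```text
time_s: 49.82
tool_pos: [0.4807, -0.2842, 0.1808]
tool_rot: [-180.0, 0.0, 6.6]
force: [-0.1, -1.0, 0.5]
grip_width: 0.0871
```

Emit:
carry_out([
  {"fingers":-1,"dx":-0.19,"dy":0.93,"dz":0,"rx":0,"ry":0,"rz":0},
  {"fingers":-1,"dx":0,"dy":0,"dz":0,"rx":0,"ry":0,"rz":0},
  {"fingers":-1,"dx":0,"dy":0,"dz":0,"rx":0,"ry":0,"rz":0},
  {"fingers":-1,"dx":0,"dy":0,"dz":0,"rx":0,"ry":0,"rz":0},
])

```text
time_s: 50.32
tool_pos: [0.479, -0.3104, 0.1811]
tool_rot: [-180.0, -0.0, 6.7]
force: [0.8, -0.2, -0.6]
grip_width: 0.0875
```

Run:
```python
from h import *
d=look("wrist");cv2.imwrite("pics/w6.png",d["color"][:,:,::-1])
print(proj(d,[[0.4785,-0.3126,0.114]]))
s=look("scene");crop(s,220,160,130,130,4.5,"pics/s11.png")
plan(0.479,-0.3126,0.0945)
```

```text
[[282.07903053 226.9679305 ]]
after turn: total [-0.006  0.059  2.892] rows 3 each [-0.002  0.02   0.964] | pose [ 0.479  -0.3108  0.1813] 6.66 rot [-1.80e+02 -1.00e-02  6.66e+00] F [ 0.3 -0.4  0.2] w 0.087 t 50.425
```

View pics/w6.png

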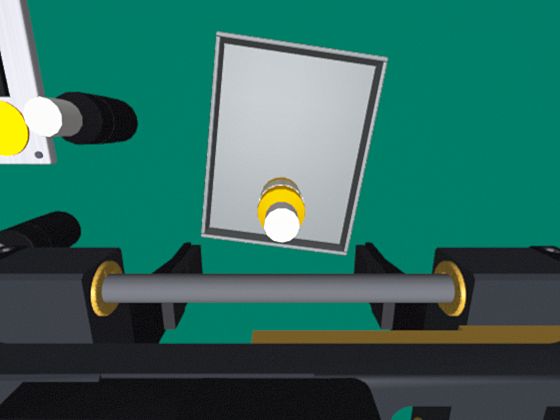

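View pics/s11.png

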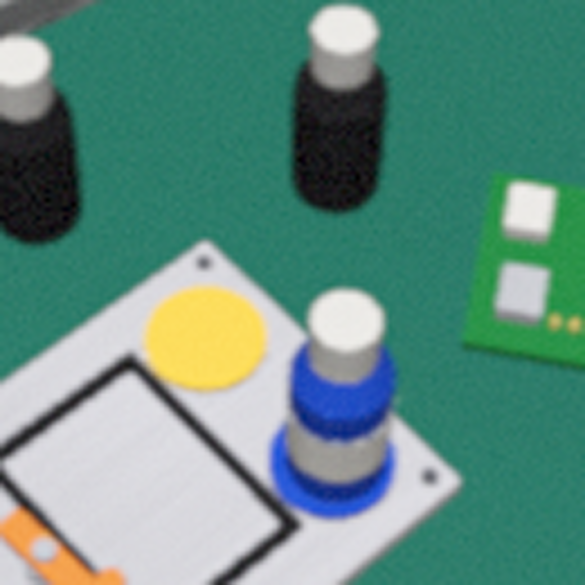

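Blue stands upright, centred on its pad (crop (335,460)). The yellow cap is at (282,224) in the wrist view, as predicted. Grip yellow.

Emit:
carry_out([
  {"fingers":-1,"dx":0,"dy":0.05,"dz":0.9,"rx":0,"ry":0,"rz":0},
  {"fingers":-1,"dx":0,"dy":0,"dz":0.9,"rx":0,"ry":0,"rz":0},
  {"fingers":-1,"dx":0,"dy":0,"dz":0.7,"rx":0,"ry":0,"rz":0},
  {"fingers":-1,"dx":0,"dy":0,"dz":0.36,"rx":0,"ry":0,"rz":0},
  {"fingers":-1,"dx":0,"dy":0,"dz":0,"rx":0,"ry":0,"rz":0},
  {"fingers":1,"dx":0,"dy":0,"dz":0,"rx":0,"ry":0,"rz":0},
  {"fingers":1,"dx":0,"dy":0,"dz":0,"rx":0,"ry":0,"rz":0},
  {"fingers":1,"dx":0,"dy":0,"dz":0,"rx":0,"ry":0,"rz":0},
  {"fingers":1,"dx":0,"dy":0,"dz":0,"rx":0,"ry":0,"rz":0},
  {"fingers":1,"dx":0,"dy":0,"dz":0,"rx":0,"ry":0,"rz":0},
  {"fingers":1,"dx":0,"dy":0,"dz":0,"rx":0,"ry":0,"rz":0},
  {"fingers":1,"dx":0,"dy":0,"dz":0,"rx":0,"ry":0,"rz":0},
], force=20)

```text
time_s: 51.92
tool_pos: [0.4788, -0.3134, 0.0953]
tool_rot: [-180.0, 0.0, 6.6]
force: [0.1, -0.1, -0.1]
grip_width: 0.0273
```

Emit:
carry_out([
  {"fingers":1,"dx":0,"dy":0,"dz":0,"rx":0,"ry":0,"rz":0},
  {"fingers":1,"dx":0,"dy":0,"dz":0,"rx":0,"ry":0,"rz":0},
  {"fingers":1,"dx":0,"dy":0,"dz":0,"rx":0,"ry":0,"rz":0},
])

```text
time_s: 52.3
tool_pos: [0.4788, -0.3134, 0.0953]
tool_rot: [180.0, 0.0, 6.6]
force: [-0.1, 0.1, -0.1]
grip_width: 0.0274
```

Emit:
carry_out([
  {"fingers":1,"dx":0,"dy":0,"dz":-0.4,"rx":0,"ry":0,"rz":0},
  {"fingers":1,"dx":0,"dy":0,"dz":-0.9,"rx":0,"ry":0,"rz":0},
  {"fingers":1,"dx":0,"dy":0,"dz":-0.9,"rx":0,"ry":0,"rz":0},
  {"fingers":1,"dx":0,"dy":0,"dz":-0.9,"rx":0,"ry":0,"rz":0},
  {"fingers":1,"dx":0,"dy":0,"dz":-0.9,"rx":0,"ry":0,"rz":0},
  {"fingers":1,"dx":0,"dy":0,"dz":-0.9,"rx":0,"ry":0,"rz":0},
  {"fingers":1,"dx":0,"dy":0,"dz":-0.3,"rx":0,"ry":0,"rz":0},
  {"fingers":1,"dx":0,"dy":0,"dz":0,"rx":0,"ry":0,"rz":0},
  {"fingers":1,"dx":0,"dy":0,"dz":0,"rx":0,"ry":0,"rz":0},
])

```text
time_s: 53.42
tool_pos: [0.4781, -0.313, 0.25]
tool_rot: [-179.9, 0.1, 6.6]
force: [-0.5, 1.0, -1.9]
grip_width: 0.0278
```

Run:
```python
from h import *
plan(0.5185,-0.0165,0.25)
```

```text
after turn: total [ 2.466e+00 -9.665e+00 -1.000e-03] rows 10 each [ 0.247 -0.967 -0.   ] | pose [ 0.4781 -0.313   0.25  ] 6.56 rot [-1.7992e+02  1.0000e-01  6.5600e+00] F [-0.5  1.  -1.9] w 0.0278 t 53.425
```

Emit:
carry_out([
  {"fingers":1,"dx":0.12,"dy":-0.5,"dz":0,"rx":0,"ry":0,"rz":0},
  {"fingers":1,"dx":0.22,"dy":-0.85,"dz":0,"rx":0,"ry":0,"rz":0},
  {"fingers":1,"dx":0.22,"dy":-0.85,"dz":0,"rx":0,"ry":0,"rz":0},
  {"fingers":1,"dx":0.22,"dy":-0.85,"dz":0,"rx":0,"ry":0,"rz":0},
  {"fingers":1,"dx":0.22,"dy":-0.85,"dz":0,"rx":0,"ry":0,"rz":0},
  {"fingers":1,"dx":0.22,"dy":-0.85,"dz":0,"rx":0,"ry":0,"rz":0},
  {"fingers":1,"dx":0.22,"dy":-0.85,"dz":0,"rx":0,"ry":0,"rz":0},
  {"fingers":1,"dx":0.22,"dy":-0.85,"dz":0,"rx":0,"ry":0,"rz":0},
  {"fingers":1,"dx":0.22,"dy":-0.85,"dz":0,"rx":0,"ry":0,"rz":0},
  {"fingers":1,"dx":0.22,"dy":-0.85,"dz":0,"rx":0,"ry":0,"rz":0},
  {"fingers":1,"dx":0.22,"dy":-0.85,"dz":0,"rx":0,"ry":0,"rz":0},
  {"fingers":1,"dx":0.14,"dy":-0.66,"dz":0,"rx":0,"ry":0,"rz":0},
])

```text
time_s: 54.92
tool_pos: [0.5183, -0.0143, 0.2508]
tool_rot: [-180.0, 0.1, 6.7]
force: [0.9, 0.4, -1.8]
grip_width: 0.0273
```

Emit:
carry_out([
  {"fingers":1,"dx":0,"dy":0,"dz":0,"rx":0,"ry":0,"rz":0},
  {"fingers":1,"dx":0,"dy":0,"dz":0,"rx":0,"ry":0,"rz":0},
  {"fingers":1,"dx":0,"dy":0,"dz":0,"rx":0,"ry":0,"rz":0},
])

```text
time_s: 55.3
tool_pos: [0.5188, -0.0183, 0.2511]
tool_rot: [180.0, 0.0, 6.5]
force: [0.5, -0.2, -2.0]
grip_width: 0.027
```

Run:
```python
from h import *
plan(0.5185,-0.0165,0.1125)
```

```text
after turn: total [-3.000e-03 -6.000e-02  4.621e+00] rows 5 each [-0.001 -0.012  0.924] | pose [ 0.5188 -0.0183  0.2511] 6.45 rot [1.7998e+02 3.0000e-02 6.4500e+00] F [ 0.5 -0.2 -2. ] w 0.027 t 55.3
```

Emit:
carry_out([
  {"fingers":1,"dx":0,"dy":-0.03,"dz":0.7,"rx":0,"ry":0,"rz":0},
  {"fingers":1,"dx":0,"dy":0,"dz":0.9,"rx":0,"ry":0,"rz":0},
  {"fingers":1,"dx":0,"dy":0,"dz":0.9,"rx":0,"ry":0,"rz":0},
  {"fingers":1,"dx":0,"dy":0,"dz":0.9,"rx":0,"ry":0,"rz":0},
  {"fingers":1,"dx":0,"dy":0,"dz":0.6,"rx":0,"ry":0,"rz":0},
  {"fingers":1,"dx":0,"dy":0,"dz":0.4,"rx":0,"ry":0,"rz":0},
  {"fingers":1,"dx":0,"dy":0,"dz":0.15,"rx":0,"ry":0,"rz":0},
  {"fingers":1,"dx":0,"dy":0,"dz":0.1,"rx":0,"ry":0,"rz":0},
  {"fingers":1,"dx":0,"dy":0,"dz":0,"rx":0,"ry":0,"rz":0},
  {"fingers":1,"dx":0,"dy":0,"dz":0,"rx":0,"ry":0,"rz":0},
])

```text
time_s: 56.55
tool_pos: [0.5193, -0.0162, 0.1124]
tool_rot: [180.0, -0.1, 6.6]
force: [0.2, 0.4, -2.5]
grip_width: 0.027
```

Run:
```python
from h import *
plan(0.5185,-0.0165,0.1063)
d=look("scene");crop(d,220,160,130,130,4.5,"pics/s12.png")
```

```text
after turn: total [-0.028  0.008  0.203] rows 1 each [-0.028  0.008  0.203] | pose [ 0.5193 -0.0162  0.1124] 6.56 rot [ 1.7998e+02 -5.0000e-02  6.5600e+00] F [ 0.2  0.4 -2.5] w 0.027 t 56.55
```

View pics/s12.png

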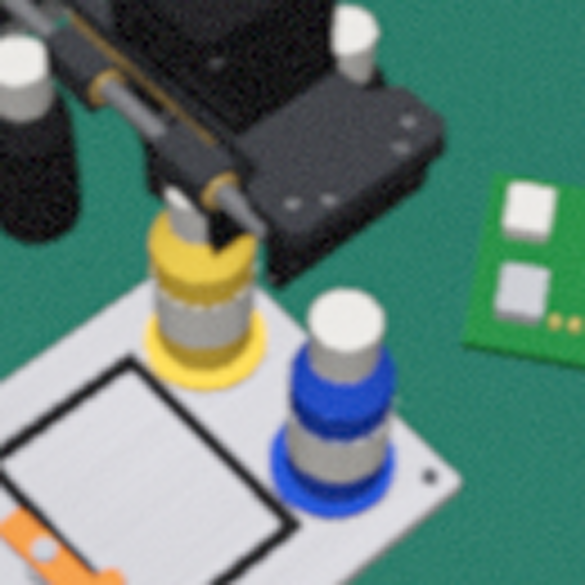

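Yellow is about 6 mm above its pad and centred (crop (205,345)). Lower it the rest of the way.

Emit:
carry_out([
  {"fingers":1,"dx":-0.02,"dy":0,"dz":0.1,"rx":0,"ry":0,"rz":0},
  {"fingers":1,"dx":0,"dy":0,"dz":0.07,"rx":0,"ry":0,"rz":0},
  {"fingers":1,"dx":0,"dy":0,"dz":0.035,"rx":0,"ry":0,"rz":0},
  {"fingers":1,"dx":0,"dy":0,"dz":0,"rx":0,"ry":0,"rz":0},
  {"fingers":1,"dx":0,"dy":0,"dz":0,"rx":0,"ry":0,"rz":0},
])

```text
time_s: 57.22
tool_pos: [0.5187, -0.0162, 0.1063]
tool_rot: [180.0, -0.0, 6.6]
force: [-1.9, -0.5, 5.5]
grip_width: 0.0273
```

Emit:
carry_out([
  {"fingers":-0.6,"dx":0,"dy":0,"dz":-0.02,"rx":0,"ry":0,"rz":0},
  {"fingers":-0.6,"dx":0,"dy":0,"dz":0,"rx":0,"ry":0,"rz":0},
  {"fingers":-0.6,"dx":0,"dy":0,"dz":0,"rx":0,"ry":0,"rz":0},
  {"fingers":-0.6,"dx":0,"dy":0,"dz":0,"rx":0,"ry":0,"rz":0},
  {"fingers":-0.6,"dx":0,"dy":0,"dz":-0.5,"rx":0,"ry":0,"rz":0},
  {"fingers":-0.6,"dx":0,"dy":0,"dz":-1,"rx":0,"ry":0,"rz":0},
  {"fingers":-0.6,"dx":0,"dy":0,"dz":-1,"rx":0,"ry":0,"rz":0},
  {"fingers":-0.6,"dx":0,"dy":0,"dz":-1,"rx":0,"ry":0,"rz":0},
  {"fingers":-0.6,"dx":0,"dy":0.8,"dz":-0.5,"rx":0,"ry":0,"rz":0},
  {"fingers":-0.6,"dx":0,"dy":0.9,"dz":0,"rx":0,"ry":0,"rz":0},
  {"fingers":-0.6,"dx":0,"dy":0.9,"dz":0,"rx":0,"ry":0,"rz":0},
  {"fingers":-0.6,"dx":0,"dy":0.9,"dz":0,"rx":0,"ry":0,"rz":0},
])

```text
time_s: 58.72
tool_pos: [0.5306, -0.1213, 0.2276]
tool_rot: [180.0, -0.1, 6.6]
force: [0.8, -0.3, -0.4]
grip_width: 0.0699
```

Emit:
carry_out([
  {"fingers":-0.6,"dx":0,"dy":0.9,"dz":0,"rx":0,"ry":0,"rz":0},
  {"fingers":-0.6,"dx":0,"dy":0.9,"dz":0,"rx":0,"ry":0,"rz":0},
  {"fingers":-0.6,"dx":0,"dy":0.9,"dz":0,"rx":0,"ry":0,"rz":0},
  {"fingers":-0.6,"dx":0,"dy":0.9,"dz":0,"rx":0,"ry":0,"rz":0},
  {"fingers":-0.6,"dx":0,"dy":0.9,"dz":0,"rx":0,"ry":0,"rz":0},
  {"fingers":-0.6,"dx":0,"dy":0.5,"dz":0,"rx":0,"ry":0,"rz":0},
  {"fingers":-0.6,"dx":0,"dy":0,"dz":0,"rx":0,"ry":0,"rz":0},
  {"fingers":-0.6,"dx":0,"dy":0,"dz":0,"rx":0,"ry":0,"rz":0},
  {"fingers":-0.6,"dx":0,"dy":0,"dz":0,"rx":0,"ry":0,"rz":0},
])

```text
time_s: 59.85
tool_pos: [0.5477, -0.2681, 0.2265]
tool_rot: [-180.0, -0.0, 6.7]
force: [0.6, 0.5, 1.0]
grip_width: 0.0698
```

Run:
```python
from h import *
np.set_printoptions(precision=4,suppress=True)
t=look("top");s=look("scene")
cv2.imwrite("pics/t13.png",t["color"][:,:,::-1]);cv2.imwrite("pics/s13.png",s["color"][:,:,::-1])
for d,b in((t,(230,190,300,225)),(s,(245,185,320,250))):
    for ce,st in blobs(d,white,b,80)[0]: print(np.round(ce,1),st,ray2z(d,ce,0.125))
print(sensors.get_obs()["time_s"])
```

```text
[260.9 208.2] [ 230  190   70   35 1006] [[0.4963 0.0286 0.125 ]]
[253.3 191.1] [242 190  31   5  82] [[0.5317 0.0434 0.125 ]]
[283.  196.8] [277 191  13  13 136] [[ 0.5186 -0.016   0.125 ]]
[264.7 202.1] [258 197  14  11 122] [[ 0.5168 -0.0155  0.125 ]]
[296.4 230.8] [290 225  14  13 141] [[0.5063 0.068  0.125 ]]
[278.1 241.9] [262 227  24  23 129] [[0.5456 0.0686 0.125 ]]
59.95
```

View pics/t13.png

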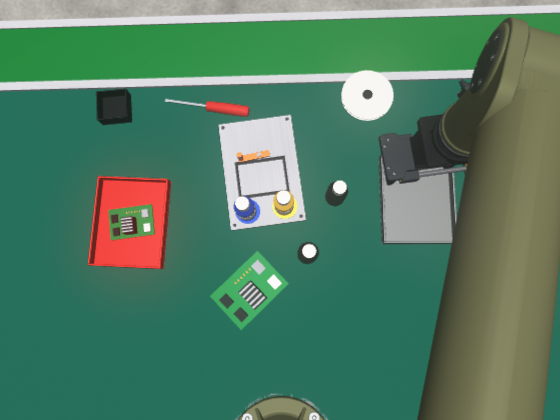

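View pics/s13.png

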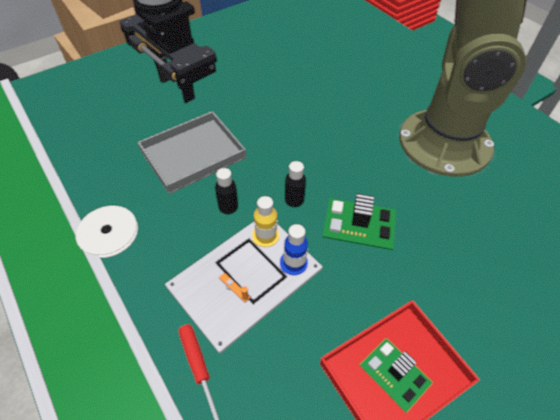

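The last pictures show both bottles upright on their own pads, with caps within about 2 mm of the pad centres. The board lies flat in the red tray at (132,222) in the top view. The tab is still open and the gripper touches nothing. Handing in.

```bash
python3 -c "
from cell import ticket
print(ticket.sign_off())"
```

```text
the job is handed in; nothing more can be done
None
```

I cleared both bottles into the grey tray, then swung the orange tab to its stop at about 1.63 rad. I laid the board flat in the red tray and put each bottle back on its own pad. I handed the job in at about 60 s of the 136 s allowed; it reports no verdict.

- **Bottles:** in the last pictures both stand upright and released. Yellow's cap is within about 2 mm of its pad's centre in both views. Blue's is within about 2 mm in the scene view. My top-view measurement of blue's cap failed because the white threshold merged it with the bright plate.
- **Board and tab:** the pictures show the board flat near the middle of the red tray and the tab still open. I judged both by eye in those pictures and did not measure the final board tilt or tab angle.
- **Arm:** clear of everything at the end, hovering over the grey tray.
- **Refused calls:** my first two move calls were refused because each row needs all seven numbers. Nothing moved.

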